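# Fetch the bulb from behind the torch, funnel and can

### The arm

A 6-joint arm with a two-finger parallel gripper is mounted at the origin on the work surface. World frame = base frame: x ahead of the robot, y to its left, z up, the work surface at z = 0. Lengths are in mm, angles in rad, forces in N, time in s.
With the tool pointing down it reaches from about 275 to 1000 mm from the base axis. Payload 8.4 kg.
Tool frame: the origin (TCP) lies midway between the tips of the shut fingers; the grasp point (between the pads) lies 19 mm behind it; y points along the fingers, z is the direction in which the jaws open and shut, and the axes are right-handed (so a half turn about y gives the same grasp; the last joint's range is limited). The gripper opens to 85 mm and grips with 20 to 120 N. Pads are 22 mm wide; open, the fingers measure 114 mm over their backs; the gripper's body (76 mm by 85 mm) begins 54 mm behind the grasp point. The pads swing forward as they close: fully open they stand 13 mm farther back than shut.
Start: joints at [1.099, 0.353, 1.633, -0, 1.155, -0.002], TCP at [282.941, 557.29, 231.281] pointing down, gripper open.
Joint ranges: [-2.63, 2.63], [-0.92, 2.1], [0.06, 2.66], [-1.3, 4.44], [0, 2.69], [-3.02, 3.02]. Speed limits (rad/s): [2.22, 2.22, 2.79, 3.14, 3.14, 3.14].

### API

Orientations are given as [roll, pitch, yaw] about the fixed x, y, z axes, in that order (R = Rz(yaw) Ry(pitch) Rx(roll)).
In Python, from rig import r gives the robot as it stands. The module is installed in compiled form; this text tells all that it offers.
- The arm moves only by the tool apply_moves, never from a script. Its argument "plan" is text: rows parted by semicolons, each of 7 numbers parted by spaces: the shift along the tool's x, y, z in cm, then the turn, a rotation vector about the tool's x, y, z in degrees, then the closure, from 0 (fully open) to 1 (shut). A call has 1 to 20 rows; each row shifts and turns the pose as measured when the row begins, along the tool's axes as they then stand; what a row does not reach is not made up. A row lasts 1/10 s, in which the tool goes at most 50 mm and 8.59 degrees, less where a joint would pass 70% of its speed; a pose out of reach is approached as far as the arm can. A call is refused whole if a number of a shift passes 5 or a number of a turn 8.59, either way. A call with a gripper value outside its range is refused whole. The fingers move at their own pace and stop on an object; "squeeze" is the grip in N (left out, the last holds). Time passes only in rows, so rows that do not move let the fingers close. It gives the time, the measured TCP pose, the force and the opening at its end, in the units of the state.
- r.sense(): the state, without advancing time (a new reading comes with each control period).
- r.grab_frame(name): name is "side" or "top" or "wrist"; returns the picture (400x640x3 uint8, blue, green, red); there is no depth.
- r.get_calibration(name): a dict with "vertical_fov" (degrees; the focal length in pixels is half the picture's height over the tangent of half this angle, whatever the lens; pixels are square), "cx", "cy" (the principal point, pixels), "D" ([k1, k2, p1, p2, k3] as OpenCV has them; the pictures are not rectified), "R" (3x3) and "t" (3): a world point X has camera coordinates R X + t; the wrist camera has in their place "hand_eye" (4x4, takes a point from camera to tool coordinates, whose origin is the TCP and whose axes are the tool frame's). Camera axes: x right, y down, z forward; pixel columns grow to the right and rows downward; lengths in mm; the calibration is good to about 2 mm. A picture is of the moment at which its call begins: read the wrist's pose just before it. get_calibration takes no time and is no camera call.
- r.sign_off(): hands the job in, once; it reports no verdict.
The state is a dict: "clock": time; "qpos": joint angles; "qvel": joint speeds; "joint_efforts": joint torques, N m; "eef_pos": TCP position; "tcp_rot": TCP orientation; "contact_force": force on the tool from outside, world axes, zero at the start; "wrist_torque": the same for the moment, N m; "opening": opening from 0.0 (shut) to 1.0 (fully open).
Only numpy, scipy, OpenCV 4.12 (cv2) and the standard library are available. Lean on these libraries where they do the work, as an engineer would, in place of code of your own. Each camera call takes 0.05 s, during which the arm holds its last target. There are 200 camera calls.

### The job

Fetch the white reflector bulb from the back of the shelf bay: first stand the torch, the orange funnel and the blue spray can that crowd it all together on the grey mat, without shifting the bulb, and then set the bulb, brass cap up, in the middle of the empty green-rimmed tray. After that, put the torch, the funnel and the can each back exactly where it stood at the start. Keep all of them upright throughout, and leave the amber bulb in the blue-rimmed tray and the roll of red tape undisturbed.

Things in the scene. Friction and masses are not known exactly. Their poses are not given: they have to be found in the camera images.
- torch: Loose black torch standing upright on its lens end. Origin: centre of its underside, z up, round about z. Head 52 mm diameter to 35 mm height, narrowing to a round barrel 34 mm in diameter from 55 to 132 mm height (grip it there, about 115 mm up), then a 28 mm twist knob with a grey bar, to 157 mm. About 0.2 kg. Starts in one of the three places round the bulb (see bay).
- funnel: Loose orange plastic funnel standing mouth down. Origin: centre of its underside, z up, round about z. Rim 76 mm diameter at the bottom, cone up to 72 mm height, then a straight round spout 18 mm in diameter up to 136 mm height (grip it there, about 108 mm up). About 0.05 kg. It starts in one of the three places round the bulb.
- can: Loose blue spray can with a paper band and a yellow cap, standing upright. Origin: centre of its underside, z up, round about z. 52 mm diameter up to 140 mm height (grip it about 118 mm up); cap 34 mm wide up to 163 mm. About 0.22 kg. It starts in one of the three places round the bulb.
- bulb: Loose white reflector bulb standing on its flat face, brass cap up: the thing to fetch. Origin: centre of that face (underside), z up, round about z. 50 mm diameter at the bottom, narrowing to 24 mm at 60 mm height; above that the round cap, 16 mm in diameter, up to 85 mm (88 mm with its contact); grip it about 76 mm up. 0.06 kg. It starts at the bay's origin, within 3 mm.
- bay: Fixed brown board, 175 (x) by 240 (y) by 4 mm, with a clear fence 78 mm high at x = +46 mm; open elsewhere. Origin: underside, at the bulb's place; -x points roughly at the robot. Torch, funnel and can stand on it, in any arrangement, at (-72, 0), (0, 70), (0, -70) mm, within 3 mm. Fingers fit best closing along bay y for the first place and (once cleared) the bulb, along bay x for the other two.
- side_mat: Fixed grey mat, 220 by 220 mm, 3 mm thick, to the left or the right of the bay: the side area where the three things wait. Origin: centre of its underside; x and y along its edges. Things whose centres are 110 mm apart on it leave room for the gripper.
- tray_green: Fixed empty clear plastic tray with a green rim, 100 by 100 mm outside, 30 mm high, walls and floor 3 mm thick, standing on a 4 mm board on the other side of the bay from the mat. Origin: centre of its underside. The bulb's new place is the middle of its floor.
- tray_blue: Fixed clear plastic tray with a blue rim, the same size as the green one, on the same board 120 mm from it (centre to centre), already holding the amber bulb. Origin: centre of its underside. Nothing to do there.
- amber_bulb: Bystander: loose amber glass reflector bulb of the same shape and size as the white one, standing cap up in the blue-rimmed tray. Origin: centre of its underside. Leave it alone.
- tape: Bystander: loose roll of red tape lying flat on the work surface between the robot and the bay, 70 mm diameter, hole 48 mm, 18 mm high. Origin: centre of its underside. Leave it alone.
There are look-alikes about, which are no part of the job. Leave any purple or turquoise look-alike of the torch alone.

How it is judged:
By the outcome, as a careful person would: the job done as asked, in the order asked, and still so for the second after the job is handed in, with the robot touching nothing.
It also fails if it takes over 138 s, if anything falls off the work surface, if the arm or the gripper's body presses on something with over 40 N, if the wrist force passes 120 N, or if a joint passes its speed limit or range.

## Working session

There is one attempt and no reset: what is moved stays moved. The work goes in short steps, Python scripts to look and compute and a tool call to move; the robot and the scene stay as the last step left them, time stands still between calls to the robot, and variables do not carry over. Pictures are saved under pics/ and viewed, about 12 in all and at most 16, crops included, and the job is handed in when it is done.

Besides the shell and the picture viewer there is one more tool, called as name(argument=value, ...) on one line, values as JSON. apply_moves: Moves the arm, as the interface text tells. Its arguments: {"type":"object","properties":{"plan":{"type":"string"},"squeeze":{"type":"number"}},"required":["plan"]}

```bash
mkdir -p pics; ls; python3 - <<'E'
from rig import r
import cv2
s=r.sense();print(s)
for n in("side","top","wrist"):
    cv2.imwrite(f"pics/{n}0.png",r.grab_frame(n)); print(n,r.get_calibration(n))
E
```

```text
pics
{'clock': 0.0, 'qpos': array([ 1.09861429e+00,  3.53635780e-01,  1.63411917e+00, -1.18991318e-05,
        1.15521791e+00, -2.39671742e-03]), 'qvel': array([ 0.00351131,  0.00126184, -0.00022259, -0.00072229,  0.00038674,
        0.00012403]), 'joint_efforts': array([ 8.52417506e-04, -6.05226946e+01, -3.42062902e+01, -6.57263786e-05,
        9.52901988e-03,  5.96473160e-05]), 'eef_pos': array([282.72082432, 556.86926265, 230.57581511]), 'tcp_rot': array([-1.57217655e+00, -7.57168167e-06, -4.69780500e-01]), 'contact_force': array([-0.20999299, -0.20341876, -0.42355278]), 'wrist_torque': array([ 0.03008848, -0.02812791, -0.00223209]), 'opening': 0.9973242772414715}
side {'vertical_fov': 51.917382262378375, 'cx': 320.74975123975764, 'cy': 203.50887503210845, 'D': array([-0.07356263,  0.        ,  0.        ,  0.        ,  0.        ]), 'R': array([[ 0.818315  , -0.57466486,  0.01099324],
       [-0.3673387 , -0.53760442, -0.75897548],
       [ 0.44206655,  0.61704277, -0.6510264 ]]), 't': array([-447.86856666,  222.21478593,  763.7809371 ])}
top {'vertical_fov': 45.21478733920631, '
[... 164 characters left out ...]
26,  0.0030064 ],
       [-0.99187616,  0.010322  , -0.12678779],
       [ 0.1267488 , -0.00435004, -0.99192531]]), 't': array([   8.42714727,  501.82950009, 1047.37080304])}
wrist {'vertical_fov': 61.83194031386307, 'cx': 316.4994144870295, 'cy': 196.62125419804806, 'D': array([-0.01482223,  0.        ,  0.        ,  0.        ,  0.        ]), 'hand_eye': array([[-9.66300987e-04,  9.52913659e-01,  3.03240209e-01,
        -7.74140266e+01],
       [ 9.23864951e-04, -3.03239371e-01,  9.52913968e-01,
        -1.43931278e+02],
       [ 9.99999106e-01,  1.20095471e-03, -5.87343027e-04,
         8.86392955e-01],
       [ 0.00000000e+00,  0.00000000e+00,  0.00000000e+00,
         1.00000000e+00]])}
```

View pics/top0.png

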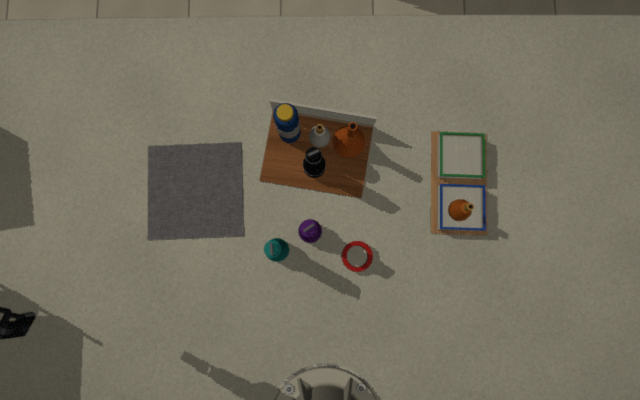

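View pics/side0.png

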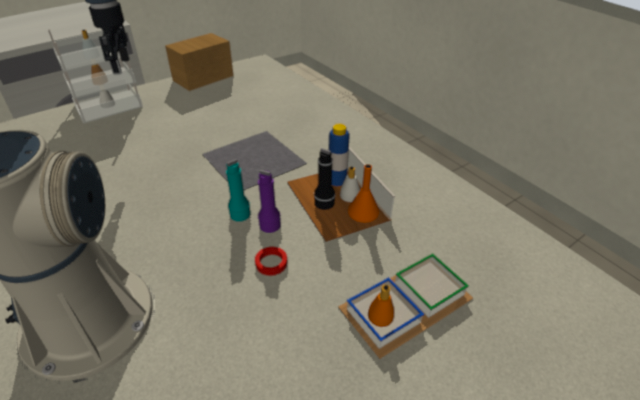

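```bash
cat > h.py <<'E'
import numpy as np, cv2
from rig import r
from scipy.spatial.transform import Rotation as Ro
def K(c): 
    f=200/np.tan(np.radians(c["vertical_fov"]/2)); return np.array([[f,0,c["cx"]],[0,f,c["cy"]],[0,0,1.]])
def cam(n,s=None):
    c=r.get_calibration(n)
    if n!="wrist": return K(c),c["D"],c["R"],c["t"]
    s=s or r.sense(); T=np.eye(4); T[:3,:3]=Ro.from_euler("xyz",s["tcp_rot"]).as_matrix(); T[:3,3]=s["eef_pos"]
    W=np.linalg.inv(T@c["hand_eye"]); return K(c),c["D"],W[:3,:3],W[:3,3]
def ray(C,uv):
    k,D,R,t=C; p=cv2.undistortPoints(np.array([[uv]],float),k,D)[0,0]
    return -R.T@t, R.T@np.array([p[0],p[1],1])
def plane(C,uv,z):
    o,d=ray(C,uv); return (o+d*(z-o[2])/d[2])[:2]
def proj(C,X):
    k,D,R,t=C; return cv2.projectPoints(np.atleast_2d(np.array(X,float)),cv2.Rodrigues(R)[0],t,k,D)[0][:,0]
def tri(Ca,a,Cb,b):
    o1,d1=ray(Ca,a);o2,d2=ray(Cb,b); d1/=np.linalg.norm(d1);d2/=np.linalg.norm(d2)
    s=np.linalg.lstsq(np.c_[d1,-d2],o2-o1,rcond=None)[0]; p,q=o1+s[0]*d1,o2+s[1]*d2
    return (p+q)/2,np.linalg.norm(p-q)
def blobs(im,lo,hi,amin=20,roi=None):
    m=cv2.inRange(cv2.cvtColor(im,cv2.COLOR_BGR2HSV),np.array(lo),np.array(hi))
    if roi: z=np.zeros_like(m); x0,y0,x1,y1=roi; z[y0:y1,x0:x1]=m[y0:y1,x0:x1]; m=z
    cs=[c for c in cv2.findContours(m,cv2.RETR_EXTERNAL,cv2.CHAIN_APPROX_NONE)[0] if cv2.contourArea(c)>amin]
    return sorted(cs,key=cv2.contourArea,reverse=True)
E
python3 - <<'E'
from h import *
t=cv2.imread("pics/top0.png"); C=cam("top")
def show(n,lo,hi,z,roi=None,a=20):
    for c in blobs(t,lo,hi,a,roi)[:3]:
        rc=cv2.minAreaRect(c); print(n,np.round(rc[0],1),np.round(rc[1],1),round(rc[2],1),"->",plane(C,rc[0],z).round(1), "corners",np.array([plane(C,p,z) for p in cv2.boxPoints(rc)]).round(0).tolist())
show("yellow",(20,120,120),(35,255,255),167,(260,90,390,200))
show("green",(50,80,50),(85,255,255),34,(420,120,500,240))
show("blue",(105,120,60),(130,255,255),34,(420,120,500,240))
show("red",(0,200,100),(3,255,255),9,(330,230,390,280))
show("mat",(100,5,40),(179,90,115),3,(130,130,260,250),2000)
crop=cv2.resize(t[95:205,255:385],None,fx=6,fy=5.4,interpolation=cv2.INTER_CUBIC)
crop=cv2.resize(t[95:205,255:385],None,fx=5,fy=5,interpolation=cv2.INTER_CUBIC)
cv2.imwrite("pics/crop1.png",crop)
E
```

```text
yellow [284.  111.5] [14. 15.] 0.0 -> [653.4  77.4] corners [[638.0, 91.0], [669.0, 92.0], [669.0, 63.0], [638.0, 63.0]]
green [462.  154.5] [45. 44.] 90.0 -> [ 589.8 -317.1] corners [[643.0, -269.0], [642.0, -370.0], [538.0, -365.0], [539.0, -265.0]]
blue [462.  206.5] [45. 44.] 90.0 -> [ 471.1 -311.4] corners [[523.0, -264.0], [522.0, -364.0], [420.0, -358.0], [421.0, -260.0]]
red [362.1 246.4] [22.8  6.9] 27.9 -> [385.1 -87.4] corners [[391.0, -61.0], [404.0, -69.0], [380.0, -114.0], [366.0, -106.0]]
red [351.1 265.4] [22.5  6.3] 30.5 -> [342.8 -61.7] corners [[350.0, -36.0], [362.0, -44.0], [336.0, -87.0], [324.0, -80.0]]
```

View pics/crop1.png

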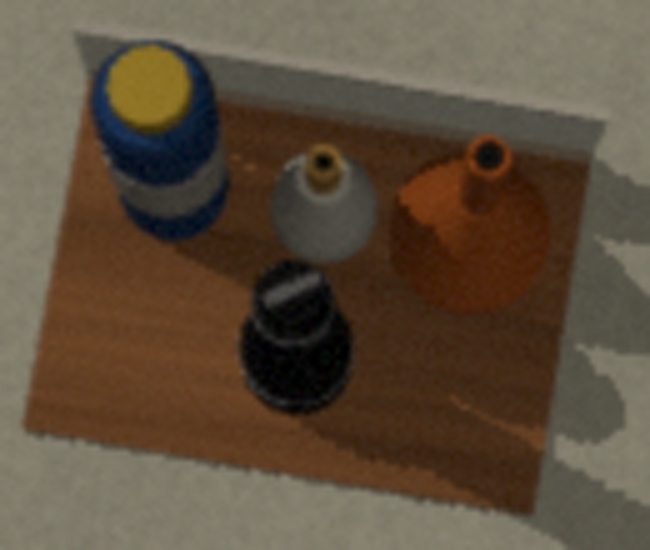

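```bash
python3 - <<'E'
from h import *
C=cam("top")
P={}
for n,uv,z in [("can",(150,87),167),("torch",(292,287),161),("funnel",(490,155),140),("bulb",(323,155),91),("FL",(25,432),4),("FR",(535,513),4),("BR",(590,160),4)]:
    uv=np.array(uv)/5-.4+(255,95); P[n]=plane(C,uv,z); print(n,uv,P[n].round(1))
b=P["bulb"]
for n in("can","torch","funnel"): d=P[n]-b; print(n,d.round(1),np.hypot(*d).round(1))
d=P["FL"]-P["FR"]; print("yaw front",np.degrees(np.arctan2(-d[0],d[1])),np.hypot(*d))
d=P["can"]-P["funnel"]; print("yaw cf",np.degrees(np.arctan2(-d[0],d[1])))
for n,uv in [("m",(148,146)),("m",(243,143)),("m",(244,237)),("m",(148,240))]: print(n,plane(C,uv,3).round(1))
for n,uv in [("purple",(310,231)),("turq",(276,250))]: print(n,plane(C,uv,100).round(1))
E
```

```text
can [284.6 112. ] [652.3  76.2]
torch [313. 152.] [571.1  20. ]
funnel [352.6 125.6] [630.3 -61.8]
bulb [319.2 125.6] [644.5   6.9]
FL [259.6 181. ] [538.3 146.1]
FR [361.6 197.2] [498.1 -89.1]
BR [372.6 126.6] [ 665.  -118.6]
can [ 7.8 69.3] 69.7
torch [-73.5  13. ] 74.6
funnel [-14.2 -68.7] 70.2
yaw front -9.701253105470979 238.6731804140627
yaw cf -9.060633979501926
m [624.2 408.6]
m [628.9 185.7]
m [409.5 181.2]
m [404.7 400.9]
purple [416.6  28.4]
turq [378.   99.2]
```

Crop: candidates for the torch are black (313,152), purple (310,231) and turquoise (276,250); I want the black one, standing in the bay at the front place. Candidates for the bulb are white (319,126) and amber (460,209); I want the white one. The can, at (285,112), is at bay (0,70). The funnel, at (353,126), is at (0,-70); it is the tall-spouted orange thing, not the amber bulb. Now moving to a wrist reference view above the bay.

apply_moves(plan="3 -0.6 -2 0 0 0 0;3 -0.6 -2 0 0 0 0;3 -0.6 -2 0 0 0 0;3 -0.6 -2 0 0 0 0;3 -0.6 -2 0 0 0 0;3 -0.6 -2 0 0 0 0;3 -0.6 -2 0 0 0 0;3 -0.6 -2 0 0 0 0;3 -0.6 -2 0 0 0 0;3 -0.6 -2 0 0 0 0;3 -0.6 -2 0 0 0 0;3 -0.6 -2 0 0 0 0;3 -0.6 -2 0 0 0 0;3 -0.6 -2 0 0 0 0;3 -0.6 -2 0 0 0 0;3 -0.6 -2 0 0 0 0;3 -0.6 -2 0 -6 0 0;0 0 0 0 -6 0 0;0 0 0 0 -5.5 0 0;0 0 0 0 0 0 0", squeeze=30)

```text
clock: 2.15
eef_pos: [593.2, -0.8, 332.7]
tcp_rot: [-1.577, 0.004, -0.153]
contact_force: [0.1, 0.1, 0.1]
opening: 0.998
```

```bash
python3 - <<'E'
from h import *
import pickle
s=r.sense(); im=r.grab_frame("wrist"); cv2.imwrite("pics/w1.png",im); pickle.dump(s,open("w1.pkl","wb"))
C=cam("wrist",s); print(s["eef_pos"],s["tcp_rot"])
for n,X in dict(can=(652.3,76.2,167),torch=(571.1,20,161),funnel=(630.3,-61.8,140),bulb=(644.5,6.9,92)).items(): print(n,proj(C,X).round(1))
E
```

```text
[593.18136693  -0.78999429 332.68843085] [-1.57658529  0.00434623 -0.15263986]
can [[402.3 222. ]]
torch [[335.1 149. ]]
funnel [[266.1 211.6]]
bulb [[329.9 201. ]]
```

View pics/w1.png

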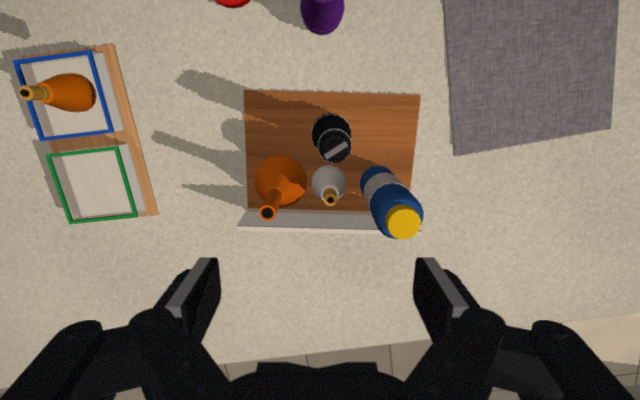

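```bash
python3 - <<'E'
from h import *
import pickle
im=cv2.imread("pics/w1.png"); C=cam("wrist",pickle.load(open("w1.pkl","rb"))); T=cam("top")
c=blobs(im,(20,150,120),(35,255,255),100,(360,180,440,260))[0]; e=cv2.minEnclosingCircle(c); m=cv2.moments(c); print("yellow circ",e,m["m10"]/m["m00"],m["m01"]/m["m00"])
for n,a,b,z in [("can",(403.5,221.8),(284.6,112),167),("torch",(335.3,148.7),(313,152),161),("funnel",(268,212),(352.6,125.6),140),("bulb",(330,199),(319.2,125.6),91)]:
    p,g=tri(C,a,T,b); print(n,plane(C,a,z).round(1),plane(T,b,z).round(1),p.round(1),g.round(1))
for n,lo,hi,roi in [("green",(50,80,50),(85,255,255),(30,130,150,240)),("board",(5,80,40),(18,220,190),(240,85,425,222))]:
    for c in blobs(im,lo,hi,100,roi)[:2]:
        q=cv2.boxPoints(cv2.minAreaRect(c)); z=34 if n=="green" else 4
        P=np.array([plane(C,p,z) for p in q]); print(n,P.round(1).tolist(),P.mean(0).round(1))
cv2.imwrite("pics/w1c.png",cv2.resize(im[85:245,235:435],None,fx=4,fy=3.75*4/3.75,interpolation=cv2.INTER_CUBIC)[:600])
E
```

```text
yellow circ ((403.7567443847656, 223.6216278076172), 16.649507522583008) 403.61895294897283 223.32096311022752
can [652.3  77.4] [652.3  76.2] [650.6  76.2 171.6] 0.8
torch [570.8  20.2] [571.1  20. ] [569.8  20.  167. ] 0.2
funnel [631.1 -59.9] [630.3 -61.8] [633.8 -62.3 129.9] 1.4
bulb [642.3   7.4] [644.5   6.9] [657.6   6.8  43.5] 0.2
green [[539.8, -367.2], [544.8, -248.3], [645.9, -269.1], [642.2, -396.6]] [ 593.2 -320.3]
board [[682.1, -134.1], [498.0, -88.3], [540.1, 147.9], [729.6, 131.2]] [612.5  14.2]
```

View pics/w1c.png

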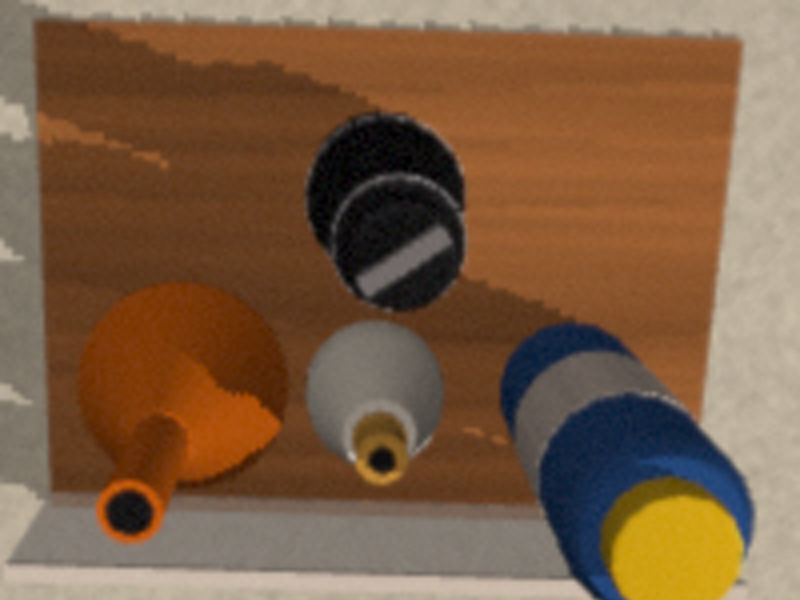

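```bash
cat >> h.py <<'E'
def go(x,y,z,yawd):
    s=r.sense(); R0=Ro.from_euler("xyz",s["tcp_rot"]); R1=Ro.from_euler("xyz",[-np.pi/2,0,np.radians(yawd)])
    d=np.array([x,y,z])-s["eef_pos"]
    print("at",s["eef_pos"].round(1),"rot deg",np.degrees(s["tcp_rot"]).round(2),"t",round(s["clock"],2),"op",round(s["opening"],3),"F",s["contact_force"].round(1))
    print("turn deg",np.degrees((R0.inv()*R1).as_rotvec()).round(2)," shift cm now-frame",(R0.inv().apply(d)/10).round(2)," new-frame",(R1.inv().apply(d)/10).round(2))
E
python3 -c "
from h import *
go(570.5,20,99,-9.8)"
```

```text
at [593.1  -0.6 332.6] rot deg [-90.33   0.25  -8.91] t 2.2 op 1.003 F [-0.3  0.6  0.2]
turn deg [ 0.33  0.89 -0.25]  shift cm now-frame [-2.44 23.36  1.82]  new-frame [-2.57 23.36  1.65]
```

apply_moves(plan="-1.3 0 0.9 0.33 0.9 -0.25 0;-1.3 0 0.8 0 0 0 0;0 3 0 0 0 0 0;0 3 0 0 0 0 0;0 3 0 0 0 0 0;0 3 0 0 0 0 0;0 3 0 0 0 0 0;0 3 0 0 0 0 0;0 2 0 0 0 0 0;0 2 0 0 0 0 0;0 1.3 0 0 0 0 0;0 0 0 0 0 0 0")

```text
clock: 3.4
eef_pos: [565.3, 29.0, 93.7]
tcp_rot: [-1.57, -0.003, -0.185]
contact_force: [-0.1, -0.4, -0.3]
opening: 0.998
```

```bash
python3 - <<'E'
from h import *
go(570.5,20,99,-9.8)
cv2.imwrite("pics/w2.png",r.grab_frame("wrist"))
E
```

```text
at [565.3  29.   93.7] rot deg [-89.97  -0.15 -10.62] t 3.4 op 0.998 F [-0.1 -0.4 -0.3]
turn deg [-0.03 -0.82  0.15]  shift cm now-frame [ 0.68 -0.53 -0.79]  new-frame [ 0.67 -0.53 -0.8 ]
```

View pics/w2.png

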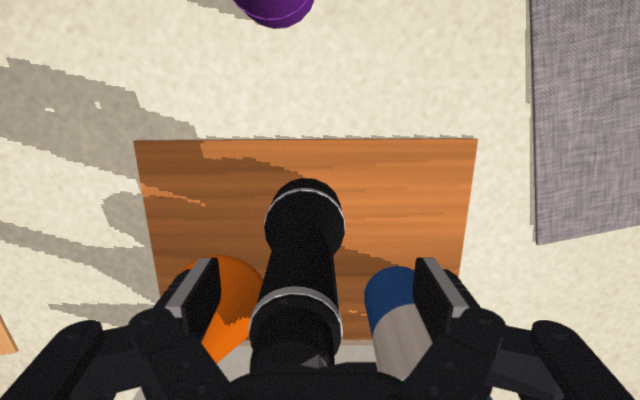

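apply_moves(plan="0.6 -0.5 -0.8 0 -0.8 0 0;0 0 0 0 0 0 0")

```text
clock: 3.65
eef_pos: [571.7, 19.8, 102.0]
tcp_rot: [-1.57, -0.006, -0.17]
contact_force: [0.2, -0.1, 0.6]
opening: 1.003
```

```bash
python3 -c "
from h import *
go(570.5,20,99,-9.8)"
```

```text
at [571.7  19.8 102. ] rot deg [-89.93  -0.37  -9.71] t 3.65 op 1.003 F [ 0.2 -0.1  0.6]
turn deg [-0.07  0.09  0.37]  shift cm now-frame [-0.13  0.3  -0.  ]  new-frame [-0.13  0.3  -0.  ]
```

apply_moves(plan="0 0 0 0 0 0 1;0 0 0 0 0 0 1;0 0 0 0 0 0 1;0 0 0 0 0 0 1;0 0 0 0 0 0 1;0 0 0 0 0 0 1;0 0 0 0 0 0 1;0 0 0 0 0 0 1", squeeze=30)

```text
clock: 4.45
eef_pos: [573.6, 19.3, 104.8]
tcp_rot: [-1.569, -0.011, -0.171]
contact_force: [0.2, 0.5, 1.0]
opening: 0.387
```

```bash
python3 -c "
from h import *
go(470,237,180,-9.8);go(462,239,200,-99.8)"
```

```text
at [573.6  19.3 104.8] rot deg [-89.88  -0.63  -9.79] t 4.45 op 0.387 F [0.2 0.5 1. ]
turn deg [-0.12  0.01  0.63]  shift cm now-frame [-13.82  -7.63  19.7 ]  new-frame [-13.91  -7.52  19.69]
at [573.6  19.3 104.8] rot deg [-89.88  -0.63  -9.79] t 4.45 op 0.387 F [0.2 0.5 1. ]
turn deg [-0.59 90.01  0.4 ]  shift cm now-frame [-14.62  -9.64  19.77]  new-frame [-19.75  -9.52 -14.73]
```

apply_moves(plan="0 -1 0 0 0 0.3 1;0 -2 0 0 0 0.3 1;0 -2 0 0 0 0 1;0 -1 0 0 0 0 1;-1 0 1.5 0 0 0 1;-1.4 0 2.6 0 0 0 1;-1.4 0 2.6 0 0 0 1;-1.4 0 2.6 0 0 0 1;-1.4 0 2.6 0 0 0 1;-1.4 0 2.6 0 0 0 1;-1.4 0 2.6 0 0 0 1;-1.4 0 2.6 0 0 0 1;-1.4 0 2.6 0 0 0 1;-1.4 0 2.6 0 0 0 1;-1.4 0 2.6 0 0 0 1;-1.4 0 2.6 0 0 0 1;-0.5 0 1 0 0 0 1;0 0 0 0 0 0 1")

```text
clock: 6.25
eef_pos: [441.8, 372.3, 163.2]
tcp_rot: [-1.574, 0.015, -0.172]
contact_force: [0.5, 0.6, -1.2]
opening: 0.385
```

```bash
python3 - <<'E'
from h import *
go(462,349,104,-9.8)
cv2.imwrite("pics/top1.png",r.grab_frame("top"))
E
```

```text
at [441.8 372.3 163.2] rot deg [-90.16   0.83  -9.84] t 6.25 op 0.385 F [ 0.5  0.6 -1.2]
turn deg [ 0.16 -0.04 -0.83]  shift cm now-frame [ 2.48  5.89 -1.94]  new-frame [ 2.39  5.92 -1.95]
```

View pics/top1.png

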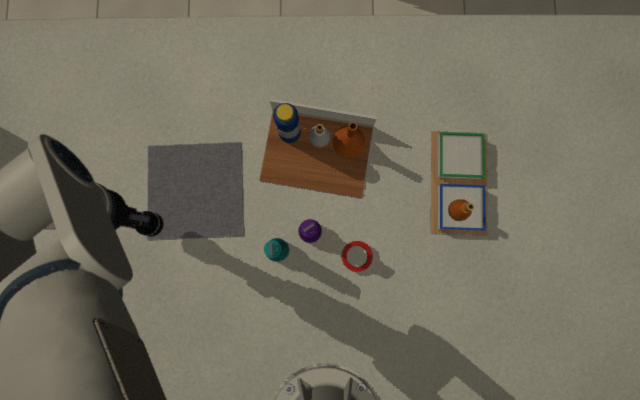

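apply_moves(plan="1.2 0 -1 0 0 -0.8 1;1.1 0 -0.9 0 0 0 1;0 1 0 0 0 0 1;0 1.5 0 0 0 0 1;0 1.5 0 0 0 0 1;0 0.8 0 0 0 0 1;0 0 0 0 0 0 1")

```text
clock: 7.0
eef_pos: [465.3, 339.2, 111.4]
tcp_rot: [-1.576, -0.0, -0.18]
contact_force: [0.3, 0.2, -1.7]
opening: 0.389
```

```bash
python3 -c "
from h import *
go(462,349,104,-9.8)"
```

```text
at [465.3 339.2 111.4] rot deg [-9.031e+01 -1.000e-02 -1.034e+01] t 7.0 op 0.389 F [ 0.3  0.2 -1.7]
turn deg [ 0.31 -0.54  0.  ]  shift cm now-frame [-0.5   0.73  0.91]  new-frame [-0.49  0.74  0.91]
```

apply_moves(plan="0 0.4 0.4 0.3 -0.4 0 1;0 0.3 0 0 0 0 1;0 0.1 0 0 0 0 1")

```text
clock: 7.3
eef_pos: [466.9, 343.3, 103.9]
tcp_rot: [-1.57, -0.001, -0.174]
contact_force: [-2.8, -2.5, 9.6]
opening: 0.383
```

apply_moves(plan="0 0 0 0 0 0 0;0 0 0 0 0 0 0;0 0 0 0 0 0 0;0 0 0 0 0 0 0;0 0 0 0 0 0 0;0 0 0 0 0 0 0;0 -1 0 0 0 0 0;0 -2 0 0 0 0 0;0 -3 0 0 0 0 0;0 -3 0 0 0 0 0;0 -3 0 0 0 0 0;0 -2 0 0 0 0 0;0 0 0 0 0 0 0")

```text
clock: 8.6
eef_pos: [466.9, 343.7, 254.3]
tcp_rot: [-1.567, -0.003, -0.173]
contact_force: [0.3, -0.2, -0.8]
opening: 0.996
```

```bash
python3 -c "
from h import *
go(651.5,76.5,220,-99.8)"
```

```text
at [466.9 343.7 254.3] rot deg [-89.8   -0.16  -9.93] t 8.6 op 0.996 F [ 0.3 -0.2 -0.8]
turn deg [-2.800e-01  8.987e+01 -3.000e-02]  shift cm now-frame [ 22.78   3.42 -23.15]  new-frame [23.19  3.43 22.74]
```

apply_moves(plan="0 0 0 0 8.2 0 0;0 0 0 0 8.2 0 0;0 0 0 0 8.2 0 0;0 0 0 0 8.2 0 0;0 0 0 0 8.2 0 0;0 0 0 0 8.2 0 0;0 0 0 0 8.2 0 0;0 0 0 0 8.2 0 0;0 0 0 0 8.2 0 0;0 0 0 0 8.2 0 0;0 0 0 0 7 0 0;2 0 2 0 0 0 0;2.5 0 2.5 0 0 0 0;2.5 0 2.5 0 0 0 0;2.5 0 2.5 0 0 0 0;2.5 0 2.5 0 0 0 0;2.5 0 2.5 0 0 0 0;2.5 0 2.5 0 0 0 0;2.5 0 2.5 0 0 0 0;2 0 1.6 0 0 0 0")

```text
clock: 10.6
eef_pos: [622.5, 77.1, 241.8]
tcp_rot: [-1.581, -0.006, -1.788]
contact_force: [-0.3, 1.0, -0.2]
opening: 0.999
```

```bash
python3 -c "
from h import *
go(651.5,76.5,220,-99.8)"
```

```text
at [622.5  77.1 241.8] rot deg [ -90.6    -0.35 -102.43] t 10.6 op 0.999 F [-0.3  1.  -0.2]
turn deg [ 0.61 -2.64  0.33]  shift cm now-frame [-0.58  2.15  2.87]  new-frame [-0.43  2.18  2.87]
```

apply_moves(plan="-0.3 0.5 1.5 0.6 -2.6 0.3 0;-0.1 0.5 1.3 0 0 0 0;0 0.5 0 0 0 0 0;0 0 0 0 0 0 0")

```text
clock: 11.0
eef_pos: [651.3, 71.5, 222.9]
tcp_rot: [-1.575, -0.002, -1.747]
contact_force: [-0.7, 0.1, 0.3]
opening: 0.999
```

```bash
python3 - <<'E'
from h import *
go(651.5,76.5,103,-99.8)
s=r.sense(); im=r.grab_frame("wrist"); cv2.imwrite("pics/w3.png",im)
print(proj(cam("wrist",s),[[652,76.5,167],[652,76.5,4],[631,-61,140],[644,7,92]]))
E
```

```text
at [651.3  71.5 222.9] rot deg [ -90.23   -0.14 -100.12] t 11.0 op 0.999 F [-0.7  0.1  0.3]
turn deg [ 0.23 -0.32  0.14]  shift cm now-frame [-0.52 11.99 -0.02]  new-frame [-0.49 11.99 -0.07]
[[315.79479468 210.77501181]
 [316.70471478 159.474762  ]
 [320.07690422 354.34867945]
 [321.01645945 254.02401339]]
```

View pics/w3.png

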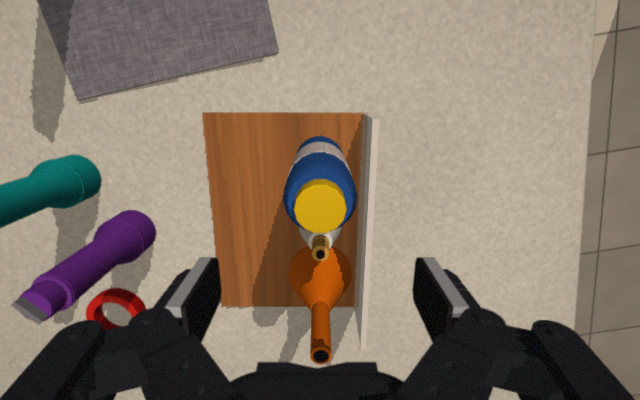

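apply_moves(plan="-0.5 0 0.1 0.2 -0.3 0.1 0;-0.2 1 0 0 0 0 0;0 2 0 0 0 0 0;0 2.2 0 0 0 0 0;0 2.2 0 0 0 0 0;0 2 0 0 0 0 0;0 1.4 0 0 0 0 0;0 0.6 0 0 0 0 0;0 0 0 0 0 0 0")

```text
clock: 11.95
eef_pos: [651.9, 84.3, 104.9]
tcp_rot: [-1.568, 0.001, -1.737]
contact_force: [0.4, 0.1, 0.4]
opening: 1.001
```

```bash
python3 - <<'E'
from h import *
go(654,78,103,-99.8)
E
```

```text
at [651.9  84.3 104.9] rot deg [-8.986e+01  5.000e-02 -9.953e+01] t 11.95 op 1.001 F [0.4 0.1 0.4]
turn deg [-0.14  0.27 -0.05]  shift cm now-frame [0.59 0.19 0.31]  new-frame [0.59 0.19 0.32]
```

apply_moves(plan="0.5 0.1 0.3 0 0 0 0;0 0 0 0 0 0 0.2;0 0.02 0 0 0 0 1;0 0.02 0 0 0 0 1;0 0.02 0 0 0 0 1;0 0.02 0 0 0 0 1;0 0.02 0 0 0 0 1;0 0.02 0 0 0 0 1", squeeze=35)

```text
clock: 12.75
eef_pos: [655.9, 78.6, 106.2]
tcp_rot: [-1.564, 0.002, -1.737]
contact_force: [-0.7, 0.7, 2.7]
opening: 0.595
```

```bash
python3 - <<'E'
from h import *
go(572,347,180,-99.8)
E
```

```text
at [655.9  78.6 106.2] rot deg [-89.61   0.13 -99.54] t 12.75 op 0.595 F [-0.7  0.7  2.7]
turn deg [-0.38  0.26 -0.13]  shift cm now-frame [-25.1   -7.41 -12.68]  new-frame [-25.02  -7.38 -12.84]
```

apply_moves(plan="0 -1 0 -0.4 0 0 1;0 -2 0 0 0 0 1;0 -2 0 0 0 0 1;0 -1.5 0 0 0 0 1;-1.2 0 -0.6 0 0 0 1;-2.5 0 -1.3 0 0 0 1;-2.5 0 -1.3 0 0 0 1;-2.5 0 -1.3 0 0 0 1;-2.5 0 -1.3 0 0 0 1;-2.5 0 -1.3 0 0 0 1;-2.5 0 -1.3 0 0 0 1;-2.5 0 -1.3 0 0 0 1;-2.5 0 -1.3 0 0 0 1;-2 0 -0.8 0 0 0 1;-0.5 0 -0.3 0 0 0 1;0 0 0 0 0 0 1")

```text
clock: 14.35
eef_pos: [564.8, 348.0, 170.0]
tcp_rot: [-1.582, -0.0, -1.737]
contact_force: [-0.5, 0.5, -2.5]
opening: 0.593
```

```bash
python3 - <<'E'
from h import *
go(572,347,105,-99.8)
E
```

```text
at [564.8 348.  170. ] rot deg [-9.062e+01 -2.000e-02 -9.954e+01] t 14.35 op 0.593 F [-0.5  0.5 -2.5]
turn deg [0.62 0.26 0.02]  shift cm now-frame [-0.03  6.49  0.8 ]  new-frame [-0.03  6.5   0.73]
```

apply_moves(plan="0 0.5 0.9 0.6 0.2 0 1;0 1.5 0 0 0 0 1;0 1.5 0 0 0 0 1;0 1.5 0 0 0 0 1;0 0.7 0 0 0 0 1;0 0.2 0 0 0 0 1;0 0.1 0 0 0 0 1")

```text
clock: 15.05
eef_pos: [574.6, 342.6, 105.2]
tcp_rot: [-1.573, -0.002, -1.745]
contact_force: [-5.4, -1.7, 17.6]
opening: 0.592
```

apply_moves(plan="0 -0.1 0 0 0 0 0;0 0 0 0 0 0 0;0 0 0 0 0 0 0;0 0 0 0 0 0 0;0 0 0 0 0 0 0;0 -1 0 0 0 0 0;0 -2 0 0 0 0 0;0 -3 0 0 0 0 0;0 -3 0 0 0 0 0;0 -3 0 0 0 0 0;0 -2 0 0 0 0 0;0 0 0 0 0 0 0")

```text
clock: 16.25
eef_pos: [575.4, 342.6, 255.3]
tcp_rot: [-1.571, -0.001, -1.746]
contact_force: [0.3, 0.1, -0.0]
opening: 0.999
```

```bash
python3 - <<'E'
from h import *
go(631,-61,200,-99.8)
E
```

```text
at [575.4 342.6 255.3] rot deg [-9.0030e+01 -5.0000e-02 -1.0002e+02] t 16.25 op 0.999 F [ 0.3  0.1 -0. ]
turn deg [ 0.03 -0.22  0.05]  shift cm now-frame [38.78  5.56 12.5 ]  new-frame [38.83  5.53 12.35]
```

apply_moves(plan="1.5 0 0.5 0 0 0 0;3 0 1 0 0 0 0;3 0 1 0 0 0 0;3 0 1 0 0 0 0;3 0 1 0 0 0 0;3 0 1 0 0 0 0;3 0 1 0 0 0 0;3 0 1 0 0 0 0;3 0 1 0 0 0 0;3 0 1 0 0 0 0;3 0 1 0 0 0 0;3 0.5 1 0 0 0 0;2 1 0.5 0 0 0 0;1.5 1 0.3 0 0 0 0;0 1 0 0 0 0 0;0 0 0 0 0 0 0")

```text
clock: 17.85
eef_pos: [618.8, -82.3, 202.4]
tcp_rot: [-1.595, -0.011, -1.747]
contact_force: [0.3, -0.1, -1.0]
opening: 0.998
```

```bash
python3 - <<'E'
from h import *
go(631,-61,93,-99.8)
s=r.sense(); im=r.grab_frame("wrist"); cv2.imwrite("pics/w4.png",im); C=cam("wrist",s)
p=proj(C,[[631,-61,140]])[0]; print("pred",p)
cs=blobs(im,(3,150,60),(14,255,255),100,(200,100,440,300))
c=cs[0][:,0]; print(c.min(0),c.max(0)); 
k=c[c[:,1]>c[:,1].max()-25]; print("spout x",k.min(0),k.max(0))
E
```

```text
at [618.8 -82.3 202.4] rot deg [ -91.37   -0.6  -100.07] t 17.85 op 0.998 F [ 0.3 -0.1 -1. ]
turn deg [ 1.37 -0.28  0.6 ]  shift cm now-frame [-2.42 10.89  1.09]  new-frame [-2.3  10.94  0.84]
pred [331.23367975 180.08507633]
[204 100] [373 193]
spout x [211 169] [370 193]
```

apply_moves(plan="-1.2 0.5 0.4 1.3 -0.3 0.6 0;-1 1 0.4 0 0 0 0;0 0.5 0 0 0 0 0;0 0 0 0 0 0 0")

```text
clock: 18.3
eef_pos: [631.4, -57.8, 182.5]
tcp_rot: [-1.571, 0.0, -1.737]
contact_force: [-0.2, -0.9, -0.3]
opening: 1.001
```

```bash
python3 - <<'E'
from h import *
go(631,-61,93,-99.8)
s=r.sense(); im=r.grab_frame("wrist"); C=cam("wrist",s)
p=proj(C,[[631,-61,140]])[0]; print("pred",p)
u,v=p.astype(int); cr=im[v-60:v+60,u-80:u+80]; cv2.imwrite("pics/w4c.png",cv2.resize(cr,None,fx=4,fy=4))
print(u-80,v-60)
E
```

```text
at [631.4 -57.8 182.5] rot deg [-9.000e+01  1.000e-02 -9.954e+01] t 18.3 op 1.001 F [-0.2 -0.9 -0.3]
turn deg [ 0.    0.26 -0.01]  shift cm now-frame [0.32 8.95 0.01]  new-frame [0.32 8.95 0.01]
pred [315.87217701 231.42507456]
235 171
```

View pics/w4c.png

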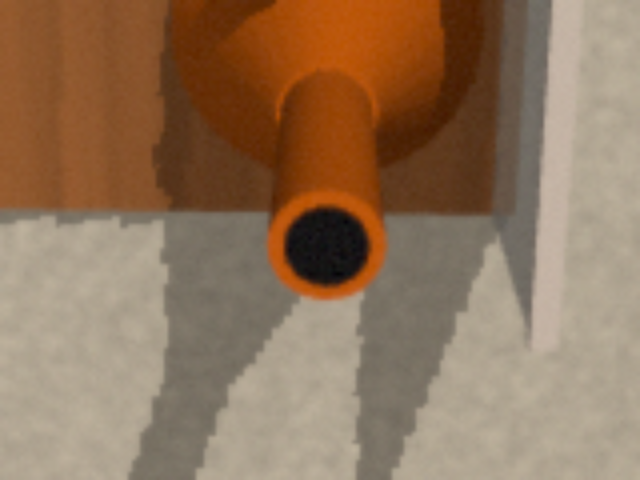

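apply_moves(plan="0.2 0.5 0 0 0.2 0 0;0.1 1.5 0 0 0 0 0;0 2 0 0 0 0 0;0 2 0 0 0 0 0;0 1.3 0 0 0 0 0;0 0.6 0 0 0 0 0;0 0.1 0 0 0 0 0")

```text
clock: 19.05
eef_pos: [631.0, -62.5, 97.5]
tcp_rot: [-1.57, -0.0, -1.742]
contact_force: [1.2, 0.5, 0.7]
opening: 1.004
```

```bash
python3 - <<'E'
from h import *
go(631.5,-61.5,93,-99.8)
E
```

```text
at [631.  -62.5  97.5] rot deg [-8.995e+01 -2.000e-02 -9.982e+01] t 19.05 op 1.004 F [1.2 0.5 0.7]
turn deg [-0.05 -0.02  0.02]  shift cm now-frame [-0.1   0.45  0.03]  new-frame [-0.1   0.45  0.03]
```

apply_moves(plan="-0.1 0.4 0 0 0 0 0.3;0 0.02 0 0 0 0 1;0 0.02 0 0 0 0 1;0 0.02 0 0 0 0 1;0 0.02 0 0 0 0 1;0 0.02 0 0 0 0 1;0 0.02 0 0 0 0 1;0 0.02 0 0 0 0 1;0 0.02 0 0 0 0 1;0 0.02 0 0 0 0 1", squeeze=25)

```text
clock: 20.05
eef_pos: [633.0, -61.6, 94.0]
tcp_rot: [-1.566, -0.0, -1.742]
contact_force: [0.1, 0.8, -0.4]
opening: 0.2
```

```bash
python3 - <<'E'
from h import *
go(462,231,200,-99.8)
E
```

```text
at [633.  -61.6  94. ] rot deg [-89.7   -0.   -99.82] t 20.05 op 0.2 F [ 0.1  0.8 -0.4]
turn deg [-0.3  -0.02  0.  ]  shift cm now-frame [-25.92 -10.72 -21.78]  new-frame [-25.92 -10.6  -21.83]
```

apply_moves(plan="0 -1 0 -0.3 0 0 1;0 -2 0 0 0 0 1;0 -3 0 0 0 0 1;0 -3 0 0 0 0 1;0 -3 0 0 0 0 1;0 -1 0 0 0 0 1;-1 0 -0.8 0 0 0 1;-2.2 0 -1.9 0 0 0 1;-2.2 0 -1.9 0 0 0 1;-2.2 0 -1.9 0 0 0 1;-2.2 0 -1.9 0 0 0 1;-2.2 0 -1.9 0 0 0 1;-2.2 0 -1.9 0 0 0 1;-2.2 0 -1.9 0 0 0 1;-2.2 0 -1.9 0 0 0 1;-2.2 0 -1.9 0 0 0 1;-2.2 0 -1.9 0 0 0 1;-1.5 0 -1 0 0 0 1;-0.5 0 -0.3 0 0 0 1;0 0 0 0 0 0 1")

```text
clock: 22.05
eef_pos: [443.5, 234.3, 215.3]
tcp_rot: [-1.598, -0.009, -1.742]
contact_force: [-0.3, -0.0, -0.2]
opening: 0.198
```

```bash
python3 - <<'E'
from h import *
go(464,231,94,-99.8)
E
```

```text
at [443.5 234.3 215.3] rot deg [-91.59  -0.53 -99.83] t 22.05 op 0.198 F [-0.3 -0.  -0.2]
turn deg [ 1.59 -0.04  0.53]  shift cm now-frame [-0.14 12.06  2.41]  new-frame [-0.03 12.13  2.08]
```

apply_moves(plan="0 0 1.2 1.5 0 0.5 1;0 1.5 0.8 0 0 0 1;0 2 0 0 0 0 1;0 2 0 0 0 0 1;0 2 0 0 0 0 1;0 2 0 0 0 0 1;0 1.2 0 0 0 0 1;0 0.4 0 0 0 0 1;0 0 0 0 0 0 1")

```text
clock: 22.95
eef_pos: [472.7, 223.0, 99.0]
tcp_rot: [-1.559, 0.002, -1.749]
contact_force: [0.1, -0.9, -1.0]
opening: 0.204
```

```bash
python3 - <<'E'
from h import *
go(464,231,93,-99.8)
E
```

```text
at [472.7 223.   99. ] rot deg [-8.9340e+01  1.0000e-01 -1.0021e+02] t 22.95 op 0.204 F [ 0.1 -0.9 -1. ]
turn deg [-0.66 -0.41 -0.09]  shift cm now-frame [-0.63  0.59 -1.01]  new-frame [-0.64  0.6  -0.99]
```

apply_moves(plan="-0.5 0.2 -0.5 -0.6 0 0 1;0 0.2 0 0 0 0 1;0 0.2 0 0 0 0 1;0 0.1 0 0 0 0 1")

```text
clock: 23.35
eef_pos: [470.3, 230.0, 93.9]
tcp_rot: [-1.567, 0.004, -1.749]
contact_force: [0.7, 0.4, -0.5]
opening: 0.199
```

apply_moves(plan="0 0.15 0 0 0 0 1;0 0.1 0 0 0 0 1")

```text
clock: 23.55
eef_pos: [470.7, 230.8, 92.9]
tcp_rot: [-1.566, 0.006, -1.749]
contact_force: [-6.4, -1.5, 20.2]
opening: 0.198
```

apply_moves(plan="0 -0.1 0 0 0 0 0;0 0 0 0 0 0 0;0 0 0 0 0 0 0;0 0 0 0 0 0 0;0 0 0 0 0 0 0;0 0 0 0 0 0 0;0 -1 0 0 0 0 0;0 -2 0 0 0 0 0;0 -3 0 0 0 0 0;0 -3 0 0 0 0 0;0 -3 0 0 0 0 0;0 -3 0 0 0 0 0;0 0 0 0 0 0 0")

```text
clock: 24.85
eef_pos: [469.3, 229.8, 253.1]
tcp_rot: [-1.566, 0.005, -1.749]
contact_force: [0.3, 0.1, 0.4]
opening: 1.001
```

```bash
python3 - <<'E'
from h import *
go(644,0,250,-9.8)
E
```

```text
at [469.3 229.8 253.1] rot deg [ -89.73    0.31 -100.19] t 24.85 op 1.001 F [0.3 0.1 0.4]
turn deg [-4.500e-01 -9.039e+01 -3.000e-02]  shift cm now-frame [19.53  0.31 21.26]  new-frame [ 21.13   0.31 -19.67]
```

apply_moves(plan="0 0 0 0 -8.2 0 0;0 0 0 0 -8.2 0 0;0 0 0 0 -8.2 0 0;0 0 0 0 -8.2 0 0;0 0 0 0 -8.2 0 0;0 0 0 0 -8.2 0 0;0 0 0 0 -8.2 0 0;0 0 0 0 -8.2 0 0;0 0 0 0 -8.2 0 0;0 0 0 0 -8.2 0 0;0 0 0 0 -6 0 0;2 0 -2 0 0 0 0;2.5 0 -2.4 0 0 0 0;2.5 0 -2.4 0 0 0 0;2.5 0 -2.4 0 0 0 0;2.5 0 -2.4 0 0 0 0;2.5 0 -2.4 0 0 0 0;2.5 0 -2.4 0 0 0 0;2 0 -1.5 0 0 0 0;0 0 0 0 0 0 0")

```text
clock: 26.85
eef_pos: [630.6, 15.1, 250.9]
tcp_rot: [-1.568, 0.001, -0.144]
contact_force: [0.1, 0.7, -0.8]
opening: 1.002
```

```bash
python3 - <<'E'
from h import *
go(644,7,200,-9.8)
E
```

```text
at [630.6  15.1 250.9] rot deg [-8.983e+01  7.000e-02 -8.260e+00] t 26.85 op 1.002 F [ 0.1  0.7 -0.8]
turn deg [-0.17  1.54 -0.07]  shift cm now-frame [ 1.45  5.08 -0.62]  new-frame [ 1.46  5.09 -0.57]
```

apply_moves(plan="1 1.5 -0.4 0 1.5 0 0;0.4 2.5 -0.1 0 0 0 0;0 2.5 0 0 0 0 0;0 1 0 0 0 0 0;0 0 0 0 0 0 0")

```text
clock: 27.35
eef_pos: [642.4, 9.6, 169.8]
tcp_rot: [-1.568, 0.004, -0.176]
contact_force: [-0.1, 1.0, 0.4]
opening: 1.005
```

```bash
python3 - <<'E'
from h import *
go(644,7,61,-9.8)
s=r.sense(); im=r.grab_frame("wrist"); cv2.imwrite("pics/w5.png",im); C=cam("wrist",s)
p=proj(C,[[644,7,92]])[0]; print("pred",p)
u,v=p.astype(int); print(u-80,v-70); cv2.imwrite("pics/w5c.png",cv2.resize(im[v-70:v+60,u-80:u+80],None,fx=4,fy=4))
E
```

```text
at [642.4   9.6 169.8] rot deg [-89.82   0.24 -10.06] t 27.35 op 1.005 F [-0.1  1.   0.4]
turn deg [-0.18 -0.26 -0.24]  shift cm now-frame [ 0.24 10.88 -0.26]  new-frame [ 0.2  10.88 -0.23]
pred [312.00150873 208.7872465 ]
232 138
```

View pics/w5c.png

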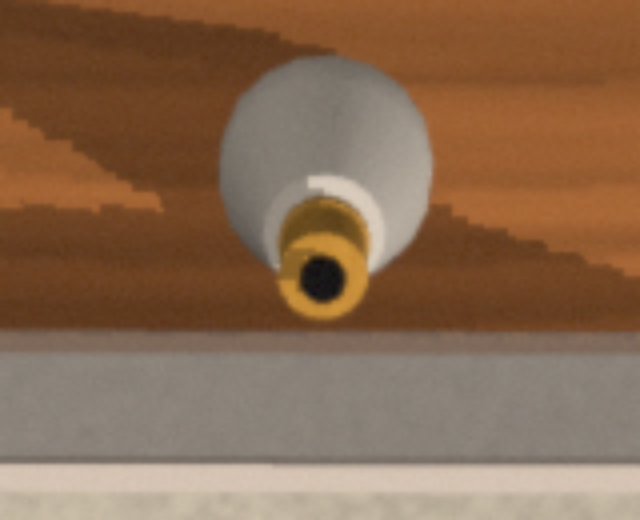

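apply_moves(plan="0.1 1 -0.2 0 -0.2 0 0;0 2 0 0 0 0 0;0 2 0 0 0 0 0;0 2 0 0 0 0 0;0 1.8 0 0 0 0 0;0 1 0 0 0 0 0;0 0.6 0 0 0 0 0;0 0 0 0 0 0 0")

```text
clock: 28.2
eef_pos: [648.4, 8.6, 68.4]
tcp_rot: [-1.565, -0.009, -0.17]
contact_force: [-0.9, -0.4, -0.1]
opening: 0.998
```

```bash
python3 - <<'E'
from h import *
go(643,7.3,61,-9.8)
E
```

```text
at [648.4   8.6  68.4] rot deg [-89.69  -0.5   -9.74] t 28.2 op 0.998 F [-0.9 -0.4 -0.1]
turn deg [-0.31  0.06  0.5 ]  shift cm now-frame [-0.51  0.73 -0.22]  new-frame [-0.51  0.74 -0.22]
```

apply_moves(plan="-0.5 0.6 -0.2 -0.3 0 0.5 0;0 0.05 0 0 0 0 0.3;0 0.02 0 0 0 0 0.5")

```text
clock: 28.5
eef_pos: [644.1, 7.4, 63.1]
tcp_rot: [-1.571, -0.002, -0.17]
contact_force: [-0.1, 0.3, -0.4]
opening: 0.693
```

```bash
python3 - <<'E'
from h import *
go(643,7.3,61,-9.8)
E
```

```text
at [644.1   7.4  63.1] rot deg [-89.99  -0.14  -9.74] t 28.5 op 0.693 F [-0.1  0.3 -0.4]
turn deg [-0.01  0.06  0.14]  shift cm now-frame [-0.11  0.21 -0.03]  new-frame [-0.11  0.21 -0.03]
```

apply_moves(plan="-0.05 0.1 0 0 0 0 1;0 0.02 0 0 0 0 1;0 0.02 0 0 0 0 1;0 0.02 0 0 0 0 1;0 0.02 0 0 0 0 1;0 0.02 0 0 0 0 1;0 0.02 0 0 0 0 1;0 0.02 0 0 0 0 1", squeeze=25)

```text
clock: 29.3
eef_pos: [644.6, 7.0, 62.8]
tcp_rot: [-1.571, -0.005, -0.17]
contact_force: [-1.5, 0.4, 4.1]
opening: 0.251
```

apply_moves(plan="0 -1 0 0 0 0 1;0 -2 0 0 0 0 1;0 -3 0 0 0 0 1;0 -3 0 0 0 0 1;0 -1 0 0 0 0 1;0 0 -1.5 0 0 0 1;0.3 0 -3 0 0 0 1;0.3 0 -3 0 0 0 1;0.3 0 -3 0 0 0 1;0.3 0 -3 0 0 0 1;0.3 0 -3 0 0 0 1;0.3 0 -3 0 0 0 1;0.3 0 -3 0 0 0 1;0.3 0 -3 0 0 0 1;0.3 0 -3 0 0 0 1;0.3 0 -2 0 0 0 1;0 0 -1 0 0 0 1;0 0 0 0 0 0 1")

```text
clock: 31.1
eef_pos: [607.3, -325.6, 148.6]
tcp_rot: [-1.568, 0.016, -0.169]
contact_force: [-0.3, -0.3, -1.5]
opening: 0.251
```

```bash
python3 - <<'E'
from h import *
go(590,-317,66,-9.8)
s=r.sense(); im=r.grab_frame("wrist"); cv2.imwrite("pics/w6.png",im)
E
```

```text
at [ 607.3 -325.6  148.6] rot deg [-89.82   0.93  -9.71] t 31.1 op 0.251 F [-0.3 -0.3 -1.5]
turn deg [-0.18  0.09 -0.93]  shift cm now-frame [-1.72  8.29  0.53]  new-frame [-1.85  8.26  0.55]
```

View pics/w6.png

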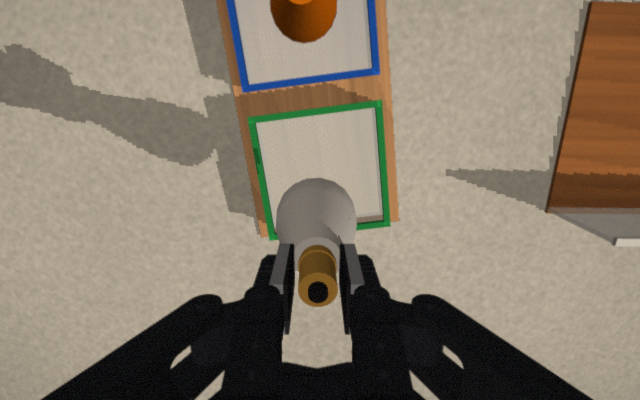

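```bash
python3 - <<'E'
from h import *
im=cv2.imread("pics/w6.png"); C=cam("wrist")
m=cv2.inRange(cv2.cvtColor(im,cv2.COLOR_BGR2HSV),np.array((50,100,50)),np.array((85,255,255)))
ys,xs=np.nonzero(m); P=np.array([plane(C,(x,y),34) for x,y in zip(xs,ys)])
P=P[(np.hypot(*(P-[590,-317]).T)<80)]
best=min(((lambda Q:(np.ptp(Q[:,0])*np.ptp(Q[:,1]),a,Q))(P@Ro.from_euler("z",a,degrees=True).as_matrix()[:2,:2]) for a in np.arange(-8,8,.25)),key=lambda t:t[0])
_,a,Q=best; c=(Q.max(0)+Q.min(0))/2; print("yaw",a,"size",np.ptp(Q,axis=0),"centre",Ro.from_euler("z",a,degrees=True).as_matrix()[:2,:2]@c)
for uv in [(248,119),(381,101),(391,227)]: print(plane(C,uv,34).round(1))
# bulb in hand: contact
print("contact at z",[plane(C,(318,292),z).round(1) for z in (170,175,180)])
go(590,-317,66,-9.8)
E
```

```text
yaw -2.5 size [102.1253291  102.18153851] centre [ 592.69822052 -316.95891505]
[ 541.2 -365.2]
[ 545.  -264.1]
[ 647.3 -267.3]
contact at z [array([ 612.1, -324.2]), array([ 608.9, -323.7]), array([ 605.8, -323.2])]
at [ 607.4 -324.7  148.6] rot deg [-89.8    0.94  -9.68] t 31.15 op 0.249 F [-1.7 -0.  -1.3]
turn deg [-0.2   0.12 -0.94]  shift cm now-frame [-1.71  8.29  0.44]  new-frame [-1.85  8.26  0.46]
```

apply_moves(plan="-0.8 0 0.2 -0.2 0 -0.9 1;-0.7 0.5 0.2 0 0 0 1;0 1.5 0 0 0 0 1;0 1.5 0 0 0 0 1;0 1.5 0 0 0 0 1;0 1 0 0 0 0 1;0 0.4 0 0 0 0 1;0 0 0 0 0 0 1")

```text
clock: 31.95
eef_pos: [593.4, -312.1, 76.7]
tcp_rot: [-1.568, 0.004, -0.164]
contact_force: [0.4, 0.5, -1.3]
opening: 0.251
```

```bash
python3 - <<'E'
from h import *
go(592.3,-317.3,66,-9.8)
E
```

```text
at [ 593.4 -312.1   76.7] rot deg [-89.85   0.24  -9.41] t 31.95 op 0.251 F [ 0.4  0.5 -1.3]
turn deg [-0.15  0.39 -0.24]  shift cm now-frame [-0.02  1.07 -0.53]  new-frame [-0.02  1.07 -0.53]
```

apply_moves(plan="0 0.3 -0.5 0 0.4 0 1;0 0.3 0 0 0 0 1;0 0.2 0 0 0 0 1;0 0.1 0 0 0 0 1")

```text
clock: 32.35
eef_pos: [593.4, -318.4, 68.2]
tcp_rot: [-1.569, 0.002, -0.172]
contact_force: [-0.3, -0.3, -0.2]
opening: 0.255
```

apply_moves(plan="-0.05 0.15 0.05 0 0 0 1;0 0.1 0 0 0 0 1")

```text
clock: 32.55
eef_pos: [593.2, -318.0, 66.0]
tcp_rot: [-1.569, 0.001, -0.173]
contact_force: [-0.3, 0.2, -1.1]
opening: 0.252
```

apply_moves(plan="0 0.1 0 0 0 0 1;0 0.1 0 0 0 0 1")

```text
clock: 32.75
eef_pos: [593.7, -318.6, 65.5]
tcp_rot: [-1.57, 0.0, -0.172]
contact_force: [-4.2, 0.2, 11.1]
opening: 0.247
```

apply_moves(plan="0 0 0 0 0 0 0.6;0 0 0 0 0 0 0.3;0 0 0 0 0 0 0;0 0 0 0 0 0 0;0 0 0 0 0 0 0;0 -1 0 0 0 0 0;0 -2 0 0 0 0 0;0 -3 0 0 0 0 0;0 -3 0 0 0 0 0;0 -3 0 0 0 0 0;0 -3 0 0 0 0 0;0 -1 0 0 0 0 0;0 0 0 0 0 0 0")

```text
clock: 34.05
eef_pos: [593.4, -318.3, 235.1]
tcp_rot: [-1.57, -0.0, -0.172]
contact_force: [-0.9, 0.8, -0.9]
opening: 0.999
```

```bash
python3 - <<'E'
from h import *
go(470.5,230.5,250,-99.8)
s=r.sense(); im=r.grab_frame("wrist"); C=cam("wrist",s)
print(proj(C,[[592.5,-317.2,95],[592.5,-317.2,7]]))
t=r.grab_frame("top"); a=t[130:280,130:290]; b=t[100:250,340:500]
w=im[110:310,200:440]
cv2.imwrite("pics/chk1.png",np.vstack([np.hstack([cv2.resize(a,(400,320)),cv2.resize(b,(400,320))]),np.hstack([cv2.resize(w,(336,280)),np.zeros((280,464,3),np.uint8)])]))
E
```

```text
at [ 593.4 -318.3  235.1] rot deg [-8.997e+01 -1.000e-02 -9.860e+00] t 34.05 op 0.999 F [-0.9  0.8 -0.9]
turn deg [-4.000e-02  8.994e+01 -2.000e-02]  shift cm now-frame [-21.5   -1.46  51.96]  new-frame [-51.99  -1.49 -21.45]
[[316.74776201 181.22676506]
 [316.71887312 161.05511997]]
```

View pics/chk1.png

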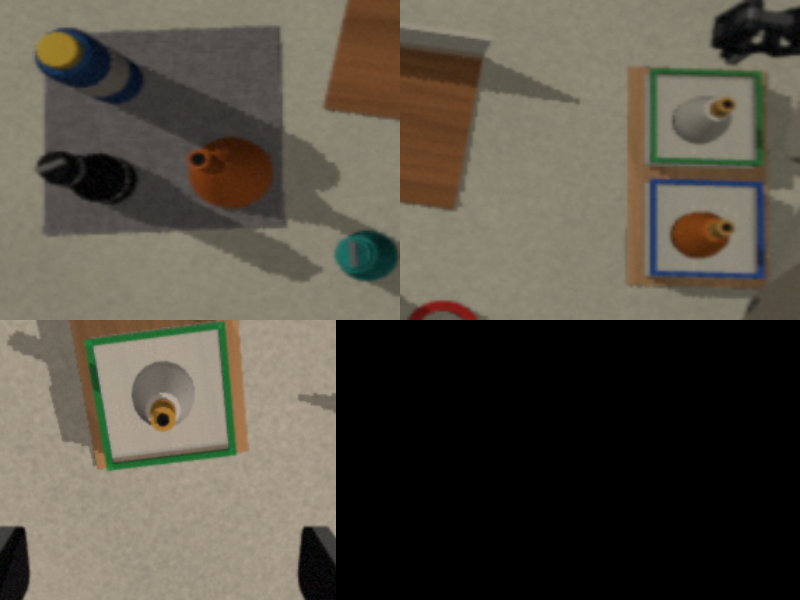

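apply_moves(plan="0 0 0 0 8.2 0 0;0 0 0 0 8.2 0 0;0 0 0 0 8.2 0 0;0 0 0 0 8.2 0 0;0 0 0 0 8.2 0 0;0 0 0 0 8.2 0 0;0 0 0 0 8.2 0 0;0 0 0 0 8.2 0 0;0 0 0 0 8.2 0 0;0 0 0 0 8.2 0 0;0 0 0 0 5.5 0 0;-2 0 -0.8 0 0 0 0;-3.2 0 -1.3 0 0 0 0;-3.2 0 -1.3 0 0 0 0;-3.2 0 -1.3 0 0 0 0;-3.2 0 -1.3 0 0 0 0;-3.2 0 -1.3 0 0 0 0;-3.2 0 -1.3 0 0 0 0;-3.2 0 -1.3 0 0 0 0;-3.2 0 -1.3 0 0 0 0")

```text
clock: 36.15
eef_pos: [514.5, -11.4, 198.3]
tcp_rot: [-1.636, 0.013, -1.772]
contact_force: [0.8, -0.4, -0.2]
opening: 1.006
```

```bash
python3 - <<'E'
from h import *
go(470.5,230.5,235,-99.8)
E
```

```text
at [514.5 -11.4 198.3] rot deg [ -93.71    0.76 -101.52] t 36.15 op 1.006 F [ 0.8 -0.4 -0.2]
turn deg [ 3.7  -1.69 -0.82]  shift cm now-frame [-22.87  -2.77  -9.34]  new-frame [-23.09  -3.67  -8.45]
```

apply_moves(plan="0 -2 0 3 -1.6 -0.8 0;-1 -2 -0.4 0.6 0 0 0;-2.5 -0.2 -0.9 0 0 0 0;-2.5 -0.2 -0.9 0 0 0 0;-2.5 -0.2 -0.9 0 0 0 0;-2.5 -0.2 -0.9 0 0 0 0;-2.5 -0.2 -0.9 0 0 0 0;-2.5 -0.2 -0.9 0 0 0 0;-2.5 -0.2 -0.9 0 0 0 0;-2 0 -0.7 0 0 0 0;-1 0 -0.4 0 0 0 0;0 0 0 0 0 0 0")

```text
clock: 37.35
eef_pos: [467.0, 226.6, 249.1]
tcp_rot: [-1.596, -0.002, -1.752]
contact_force: [-0.2, 0.2, 0.4]
opening: 1.003
```

```bash
python3 - <<'E'
from h import *
go(470.5,230.5,200,-99.8)
E
```

```text
at [467.  226.6 249.1] rot deg [ -91.43   -0.11 -100.37] t 37.35 op 1.003 F [-0.2  0.2  0.4]
turn deg [ 1.43 -0.57  0.11]  shift cm now-frame [-0.45  4.9   0.4 ]  new-frame [-0.44  4.91  0.28]
```

apply_moves(plan="-0.3 1 0.2 1.4 -0.6 0 0;-0.1 2 0.1 0 0 0 0;0 2.5 0 0 0 0 0;0 2.5 0 0 0 0 0;0 2.5 0 0 0 0 0;0 2 0 0 0 0 0;0 1.5 0 0 0 0 0;0 0.7 0 0 0 0 0;0 0 0 0 0 0 0")

```text
clock: 38.25
eef_pos: [471.4, 221.4, 96.5]
tcp_rot: [-1.574, -0.006, -1.749]
contact_force: [-0.8, 0.4, 0.3]
opening: 0.998
```

```bash
python3 - <<'E'
from h import *
go(470.5,230.5,93,-99.8)
E
```

```text
at [471.4 221.4  96.5] rot deg [ -90.17   -0.35 -100.19] t 38.25 op 0.998 F [-0.8  0.4  0.3]
turn deg [ 0.17 -0.39  0.35]  shift cm now-frame [-0.88  0.35 -0.25]  new-frame [-0.88  0.35 -0.24]
```

apply_moves(plan="-0.85 0.3 -0.2 0 -0.3 0.3 0;0 0.02 0 0 0 0 0")

```text
clock: 38.45
eef_pos: [471.8, 230.3, 94.1]
tcp_rot: [-1.573, 0.0, -1.744]
contact_force: [0.0, 0.4, 0.2]
opening: 1.002
```

```bash
python3 - <<'E'
from h import *
go(470.5,230.5,93,-99.8)
E
```

```text
at [471.8 230.3  94.1] rot deg [-9.012e+01  1.000e-02 -9.994e+01] t 38.45 op 1.002 F [0.  0.4 0.2]
turn deg [ 0.12 -0.14 -0.01]  shift cm now-frame [ 0.    0.11 -0.13]  new-frame [ 0.    0.11 -0.13]
```

Close and lift.

apply_moves(plan="0 0.1 -0.1 0 0 0 0.4;0 0.02 0 0 0 0 1;0 0.02 0 0 0 0 1;0 0.02 0 0 0 0 1;0 0.02 0 0 0 0 1;0 0.02 0 0 0 0 1;0 0.02 0 0 0 0 1;0 0.02 0 0 0 0 1;0 0.02 0 0 0 0 1", squeeze=25)

```text
clock: 39.35
eef_pos: [471.8, 231.5, 94.2]
tcp_rot: [-1.57, 0.002, -1.743]
contact_force: [-1.6, -0.7, 5.1]
opening: 0.203
```

apply_moves(plan="0 -1 0 0 0 0 1;0 -2 0 0 0 0 1;0 -3 0 0 0 0 1;0 -3 0 0 0 0 1;0 -3 0 0 0 0 1;0 -1 0 0 0 0 1;1 0 0.8 0 0 0 1;2.2 0 1.8 0 0 0 1;2.2 0 1.8 0 0 0 1;2.2 0 1.8 0 0 0 1;2.2 0 1.8 0 0 0 1;2.2 0 1.8 0 0 0 1;2.2 0 1.8 0 0 0 1;2.2 0 1.8 0 0 0 1;2.2 0 1.8 0 0 0 1;2.2 0 1.8 0 0 0 1;2 0 1.6 0 0 0 1;1 0 0.8 0 0 0 1;0.5 0 0.4 0 0 0 1;0 0 0 0 0 0 1")

```text
clock: 41.35
eef_pos: [622.9, -64.4, 208.3]
tcp_rot: [-1.594, -0.006, -1.742]
contact_force: [-0.3, 0.3, -0.7]
opening: 0.199
```

```bash
python3 - <<'E'
from h import *
go(631.5,-61.5,110,-99.8)
E
```

```text
at [622.9 -64.4 208.3] rot deg [-91.33  -0.35 -99.83] t 41.35 op 0.199 F [-0.3  0.3 -0.7]
turn deg [ 1.33 -0.03  0.35]  shift cm now-frame [-0.49  9.81  1.02]  new-frame [-0.43  9.83  0.79]
```

apply_moves(plan="-0.3 0.5 0.5 1.3 0 0.3 1;-0.1 1.5 0.2 0 0 0 1;-0.1 2 0 0 0 0 1;-0.1 2 0 0 0 0 1;-0.1 1.5 0 0 0 0 1;-0.1 1 0 0 0 0 1;0 0.4 0 0 0 0 1;0 0 0 0 0 0 1")

```text
clock: 42.15
eef_pos: [627.6, -52.0, 111.9]
tcp_rot: [-1.577, -0.0, -1.738]
contact_force: [0.3, 0.2, -0.5]
opening: 0.204
```

```bash
python3 - <<'E'
from h import *
go(631.5,-61,95,-99.8)
E
```

```text
at [627.6 -52.  111.9] rot deg [-9.035e+01 -2.000e-02 -9.955e+01] t 42.15 op 0.204 F [ 0.3  0.2 -0.5]
turn deg [0.35 0.25 0.02]  shift cm now-frame [0.82 1.69 0.55]  new-frame [0.82 1.69 0.54]
```

apply_moves(plan="0.4 0.4 0.3 0.3 0.2 0 1;0.4 0.4 0.2 0 0 0 1;0 0.3 0 0 0 0 1;0 0 0 0 0 0 1")

```text
clock: 42.55
eef_pos: [633.0, -62.0, 102.0]
tcp_rot: [-1.568, -0.0, -1.741]
contact_force: [-0.7, 0.1, -0.2]
opening: 0.198
```

```bash
python3 - <<'E'
from h import *
go(631.5,-61,95,-99.8)
E
```

```text
at [633. -62. 102.] rot deg [-8.982e+01 -1.000e-02 -9.978e+01] t 42.55 op 0.198 F [-0.7  0.1 -0.2]
turn deg [-0.18  0.02  0.01]  shift cm now-frame [-0.07  0.7  -0.16]  new-frame [-0.07  0.7  -0.16]
```

apply_moves(plan="-0.1 0.3 -0.15 0 0 0 1;0 0.3 -0.03 0 0 0 1;0 0.1 0 0 0 0 1")

```text
clock: 42.85
eef_pos: [631.8, -60.9, 95.3]
tcp_rot: [-1.566, -0.0, -1.742]
contact_force: [0.3, -1.3, 6.2]
opening: 0.202
```

apply_moves(plan="0 0 0 0 0 0 0.6;0 0 0 0 0 0 0.3;0 0 0 0 0 0 0;0 0 0 0 0 0 0;0 0 0 0 0 0 0;0 0 0 0 0 0 0;0 -1 0 0 0 0 0;0 -2 0 0 0 0 0;0 -2 0 0 0 0 0;0 -2 0 0 0 0 0;0 -1 0 0 0 0 0;0 0 0 0 0 0 0")

```text
clock: 44.05
eef_pos: [631.5, -60.6, 180.9]
tcp_rot: [-1.566, -0.0, -1.742]
contact_force: [0.3, 0.3, 0.8]
opening: 1.003
```

```bash
cat >> h.py <<'E'
def hole(im,C,X,rad=25):
    p=proj(C,[X])[0]; u,v=p.astype(int); g=cv2.cvtColor(im,cv2.COLOR_BGR2GRAY); m=np.zeros_like(g); cv2.circle(m,(u,v),rad,255,-1)
    m&=cv2.inRange(g,0,45); cs=cv2.findContours(m,0,2)[0]
    for c in sorted(cs,key=cv2.contourArea)[-2:]:
        q=cv2.moments(c); 
        if q["m00"]>8: uv=(q["m10"]/q["m00"],q["m01"]/q["m00"]); print("pred",p.round(1),"hole",np.round(uv,1),"area",q["m00"],"->",plane(C,uv,X[2]).round(2))
E
python3 - <<'E'
from h import *
import pickle
s=r.sense(); im=r.grab_frame("wrist"); hole(im,cam("wrist",s),(631.5,-61.5,140))
print("ref w1"); hole(cv2.imread("pics/w1.png"),cam("wrist",pickle.load(open("w1.pkl","rb"))),(631.5,-61.5,140),12)
go(574.8,342.6,255,-99.8)
E
```

```text
pred [315.7 228.9] hole [316.8 229. ] area 292.0 -> [632.14 -61.7 ]
ref w1
pred [266.7 213.3] hole [267.  212.6] area 73.0 -> [630.79 -61.07]
at [631.2 -60.5 180.1] rot deg [-89.76  -0.   -99.79] t 44.1 op 1.0 F [ 0.3  0.  -0.6]
turn deg [-0.24  0.01  0.  ]  shift cm now-frame [-38.76  -7.54 -12.38]  new-frame [-38.76  -7.49 -12.42]
```

apply_moves(plan="0 -2.5 0 -0.2 0 0 0;0 -3 0 0 0 0 0;0 -2.5 0 0 0 0 0;-1.5 -0.2 -0.5 0 0 0 0;-2.8 -0.2 -0.9 0 0 0 0;-2.8 -0.2 -0.9 0 0 0 0;-2.8 -0.2 -0.9 0 0 0 0;-2.8 -0.2 -0.9 0 0 0 0;-2.8 -0.2 -0.9 0 0 0 0;-2.8 -0.2 -0.9 0 0 0 0;-2.8 -0.2 -0.9 0 0 0 0;-2.8 -0.2 -0.9 0 0 0 0;-2.8 -0.2 -0.9 0 0 0 0;-2.8 -0.2 -0.9 0 0 0 0;-2.8 -0.2 -0.9 0 0 0 0;-2.8 -0.2 -0.9 0 0 0 0;-2.5 0 -0.8 0 0 0 0;-1.5 0 -0.5 0 0 0 0;0 0 0 0 0 0 0")

```text
clock: 46.0
eef_pos: [553.3, 368.7, 256.1]
tcp_rot: [-1.61, -0.015, -1.741]
contact_force: [0.6, -1.1, 0.1]
opening: 1.0
```

```bash
python3 - <<'E'
from h import *
go(574.8,342.6,105,-99.8)
E
```

```text
at [553.3 368.7 256.1] rot deg [-92.22  -0.84 -99.77] t 46.0 op 1.0 F [ 0.6 -1.1  0.1]
turn deg [2.22 0.01 0.84]  shift cm now-frame [ 1.99 15.03  3.14]  new-frame [ 2.21 15.11  2.56]
```

apply_moves(plan="1 0.5 1.3 2.2 0 0.8 0;1 1 1.2 0 0 0 0;-0.1 2 0 0 0 0 0;-0.1 2 0 0 0 0 0;-0.1 2 0 0 0 0 0;-0.1 2 0 0 0 0 0;-0.1 2 0 0 0 0 0;-0.1 1.5 0 0 0 0 0;0 0.7 0 0 0 0 0;0 0 0 0 0 0 0")

```text
clock: 47.0
eef_pos: [576.5, 336.4, 105.6]
tcp_rot: [-1.581, -0.01, -1.749]
contact_force: [-0.2, -0.4, 1.1]
opening: 0.998
```

```bash
python3 - <<'E'
from h import *
go(574.8,342.6,105,-99.8)
E
```

```text
at [576.5 336.4 105.6] rot deg [ -90.59   -0.6  -100.22] t 47.0 op 0.998 F [-0.2 -0.4  1.1]
turn deg [ 0.59 -0.42  0.6 ]  shift cm now-frame [-0.58  0.06 -0.28]  new-frame [-0.59  0.06 -0.28]
```

apply_moves(plan="-0.55 0.05 -0.25 0.5 -0.4 0.6 0;0 0.02 0 0 0 0 0")

```text
clock: 47.2
eef_pos: [575.8, 342.5, 105.8]
tcp_rot: [-1.571, 0.002, -1.742]
contact_force: [0.1, 0.0, -0.1]
opening: 1.0
```

apply_moves(plan="0 0.02 0 0 0 0 1;0 0.02 0 0 0 0 1;0 0.02 0 0 0 0 1;0 0.02 0 0 0 0 1;0 0.02 0 0 0 0 1;0 0.02 0 0 0 0 1", squeeze=35)

```text
clock: 47.8
eef_pos: [576.4, 343.7, 107.5]
tcp_rot: [-1.568, 0.004, -1.741]
contact_force: [-1.3, -0.8, 3.0]
opening: 0.6
```

```bash
python3 - <<'E'
from h import *
go(655,78.5,170,-99.8)
E
```

```text
at [576.4 343.7 107.5] rot deg [-89.85   0.25 -99.77] t 47.8 op 0.6 F [-1.3 -0.8  3. ]
turn deg [-0.15  0.03 -0.25]  shift cm now-frame [24.78 -6.33 12.26]  new-frame [24.8  -6.25 12.26]
```

apply_moves(plan="0 -1 0 -0.1 0 -0.2 1;0 -2 0 0 0 0 1;0 -2 0 0 0 0 1;0 -1.5 0 0 0 0 1;1.2 0 0.6 0 0 0 1;2.5 0 1.2 0 0 0 1;2.5 0 1.2 0 0 0 1;2.5 0 1.2 0 0 0 1;2.5 0 1.2 0 0 0 1;2.5 0 1.2 0 0 0 1;2.5 0 1.2 0 0 0 1;2.5 0 1.2 0 0 0 1;2.5 0 1.2 0 0 0 1;1.8 0 1 0 0 0 1;0.5 0 0.3 0 0 0 1;0 0 0 0 0 0 1")

```text
clock: 49.4
eef_pos: [648.9, 71.8, 169.0]
tcp_rot: [-1.578, -0.008, -1.741]
contact_force: [0.1, 0.0, -2.7]
opening: 0.594
```

```bash
python3 - <<'E'
from h import *
go(655,79.3,108,-99.8)
E
```

```text
at [648.9  71.8 169. ] rot deg [-90.44  -0.45 -99.77] t 49.4 op 0.594 F [ 0.1  0.  -2.7]
turn deg [0.44 0.03 0.45]  shift cm now-frame [-0.89  6.09  0.52]  new-frame [-0.85  6.1   0.48]
```

apply_moves(plan="-0.5 0.3 0.3 0.4 0 0.4 1;-0.4 1 0.1 0 0 0 1;-0.1 1.5 0 0 0 0 1;-0.1 1.3 0 0 0 0 1;0 0.8 0 0 0 0 1;0 0 0 0 0 0 1")

```text
clock: 50.0
eef_pos: [652.6, 86.4, 113.5]
tcp_rot: [-1.574, -0.0, -1.738]
contact_force: [0.2, -0.5, -1.5]
opening: 0.598
```

```bash
python3 - <<'E'
from h import *
go(655,79.3,108,-99.8)
E
```

```text
at [652.6  86.4 113.5] rot deg [-9.021e+01 -2.000e-02 -9.957e+01] t 50.0 op 0.598 F [ 0.2 -0.5 -1.5]
turn deg [0.21 0.23 0.02]  shift cm now-frame [0.66 0.54 0.36]  new-frame [0.66 0.55 0.36]
```

apply_moves(plan="0.6 0.1 0.3 0.2 0.2 0 1;0 0 0 0 0 0 1")

```text
clock: 50.2
eef_pos: [654.5, 79.8, 111.9]
tcp_rot: [-1.571, -0.001, -1.741]
contact_force: [0.5, -0.0, -2.6]
opening: 0.593
```

```bash
python3 - <<'E'
from h import *
go(655,79.3,108,-99.8)
E
```

```text
at [654.5  79.8 111.9] rot deg [-9.004e+01 -5.000e-02 -9.974e+01] t 50.2 op 0.593 F [ 0.5 -0.  -2.6]
turn deg [0.04 0.06 0.05]  shift cm now-frame [0.05 0.39 0.06]  new-frame [0.05 0.39 0.06]
```

apply_moves(plan="0.05 0.3 0 0 0 0 1;0 0.2 0 0 0 0 1")

```text
clock: 50.4
eef_pos: [655.3, 78.9, 108.5]
tcp_rot: [-1.57, -0.0, -1.742]
contact_force: [-6.7, -0.1, 13.8]
opening: 0.599
```

Seated. Release, rise to the earlier w3 viewing height.

apply_moves(plan="0 0 0 0 0 0 0.4;0 0 0 0 0 0 0;0 0 0 0 0 0 0;0 0 0 0 0 0 0;0 0 0 0 0 0 0;0 -1 0 0 0 0 0;0 -2 0 0 0 0 0;0 -3 0 0 0 0 0;0 -3 0 0 0 0 0;0 -1.6 0 0 0 0 0;0.6 0 -0.4 0 0 0 0;0 0 0 0 0 0 0")

```text
clock: 51.6
eef_pos: [650.8, 73.2, 223.1]
tcp_rot: [-1.565, 0.001, -1.742]
contact_force: [-0.8, -0.2, 0.3]
opening: 1.001
```

```bash
python3 - <<'E'
from h import *
def yc(im,C):
    c=blobs(im,(20,150,120),(35,255,255),300)[0]; e=cv2.fitEllipse(c); print("ell",np.round(e[0],1),np.round(e[1],1),"->",plane(C,e[0],167).round(2))
s=r.sense(); im=r.grab_frame("wrist"); cv2.imwrite("pics/w7.png",im); yc(im,cam("wrist",s))
s0=dict(eef_pos=np.array([651.3,71.5,222.9]),tcp_rot=np.radians([-90.23,-.14,-100.12])); yc(cv2.imread("pics/w3.png"),cam("wrist",s0))
go(466.9,343.5,255,-9.8)
E
```

```text
ell [316.6 211.5] [50.4 53.1] -> [652.4   77.72]
ell [319.9 206.1] [50.6 53.4] -> [655.1   79.13]
at [651.2  73.5 223. ] rot deg [-8.968e+01  8.000e-02 -9.980e+01] t 51.65 op 1.001 F [0.1 0.1 0.6]
turn deg [ -0.31 -90.     0.19]  shift cm now-frame [-23.47  -3.29 -22.73]  new-frame [-22.75  -3.2   23.47]
```

```bash
python3 - <<'E'
from h import *
s0=dict(eef_pos=np.array([651.3,71.5,222.9]),tcp_rot=np.radians([-90.23,-.14,-100.12])); a=cv2.imread("pics/w3.png")
s1=dict(eef_pos=np.array([651.0,73.35,223.05]),tcp_rot=np.radians([-89.68,.08,-99.8])); b=cv2.imread("pics/w7.png")
hole(a,cam("wrist",s0),(631.5,-61.5,140),15); hole(b,cam("wrist",s1),(631.5,-61.5,140),15)
# board corner patches: template shift of static far fence end / board front corners
for p in [(203,113),(364,113),(222,306)]:
    x,y=p; tm=a[y-12:y+12,x-12:x+12]; R=cv2.matchTemplate(b[y-30:y+30,x-30:x+30],tm,cv2.TM_CCOEFF_NORMED); _,v,_,l=cv2.minMaxLoc(R); q=(x+l[0]-18,y+l[1]-18)
    print(p,q,round(v,2),plane(cam("wrist",s0),p,4).round(1),plane(cam("wrist",s1),q,4).round(1))
t=r.grab_frame("top"); t0=cv2.imread("pics/top0.png")
for im in(t0,t):
    c=blobs(im,(20,120,120),(35,255,255),50,(260,90,310,140)); print([np.round(cv2.fitEllipse(k)[0],2).tolist()+[cv2.contourArea(k)] for k in c])
cv2.imwrite("pics/top2.png",t)
E
```

```text
pred [320.8 354.7] hole [317.9 343.3] area 21.5 -> [631.13 -49.39]
pred [320.8 354.7] hole [320.4 355.8] area 133.0 -> [631.03 -62.52]
pred [319.7 357. ] hole [320.4 369.3] area 43.0 -> [629.93 -74.56]
pred [319.7 357. ] hole [320.6 357.8] area 129.0 -> [632.19 -62.42]
(203, 113) (202, 115) 0.99 [542.1 146.7] [542.2 146.6]
(364, 113) (363, 116) 0.99 [709.9 116.9] [710.2 116.5]
(222, 306) (221, 308) 0.99 [499.3 -89.7] [500.9 -89.8]
[[284.07, 111.63, 164.0]]
[]
```

apply_moves(plan="0 1 0.3 -0.3 0 0.2 0;0 2 0 0 0 0 0;0 2.2 0 0 0 0 0;0 2.2 0 0 0 0 0;0 2 0 0 0 0 0;0 1.2 0 0 0 0 0;0 0.5 0 0 0 0 0;0 0 0 0 0 0 0")

```text
clock: 52.5
eef_pos: [650.4, 72.9, 95.9]
tcp_rot: [-1.584, 0.002, -1.742]
contact_force: [-0.2, 0.1, 0.8]
opening: 1.001
```

```bash
python3 - <<'E'
from h import *
go(655,79,108,-99.8)
E
```

```text
at [650.4  72.9  95.9] rot deg [-90.78   0.14 -99.82] t 52.5 op 1.001 F [-0.2  0.1  0.8]
turn deg [ 0.78 -0.02 -0.14]  shift cm now-frame [-0.68 -1.21  0.34]  new-frame [-0.68 -1.21  0.35]
```

apply_moves(plan="-0.3 -0.8 0.2 0.7 0 -0.1 0;-0.4 -0.3 0.1 0 0 0 0;0 0.02 0 0 0 0 0")

```text
clock: 52.8
eef_pos: [656.4, 79.9, 109.6]
tcp_rot: [-1.568, 0.002, -1.742]
contact_force: [0.4, -0.4, 0.2]
opening: 1.002
```

```bash
python3 - <<'E'
from h import *
go(655,79,108,-99.8)
E
```

```text
at [656.4  79.9 109.6] rot deg [-8.986e+01  9.000e-02 -9.983e+01] t 52.8 op 1.002 F [ 0.4 -0.4  0.2]
turn deg [-0.14 -0.03 -0.09]  shift cm now-frame [ 0.11  0.16 -0.12]  new-frame [ 0.11  0.16 -0.12]
```

apply_moves(plan="0.1 0.1 0 0 0 0 1;0 0.02 0 0 0 0 1;0 0.02 0 0 0 0 1;0 0.02 0 0 0 0 1;0 0.02 0 0 0 0 1;0 0.02 0 0 0 0 1")

```text
clock: 53.4
eef_pos: [656.8, 79.4, 110.4]
tcp_rot: [-1.566, 0.003, -1.742]
contact_force: [-2.5, 0.5, 4.2]
opening: 0.593
```

apply_moves(plan="0 -0.4 0 0 0 0 1;-0.15 0 0.12 0 0 0 1;0 0 0 0 0 0 1")

```text
clock: 53.7
eef_pos: [657.9, 80.5, 113.6]
tcp_rot: [-1.567, 0.002, -1.742]
contact_force: [-0.0, -0.2, -1.8]
opening: 0.599
```

```bash
python3 - <<'E'
from h import *
go(658.2,80.7,110.3,-99.8)
E
```

```text
at [657.9  80.5 113.6] rot deg [-89.78   0.12 -99.82] t 53.7 op 0.599 F [-0.  -0.2 -1.8]
turn deg [-0.22 -0.02 -0.12]  shift cm now-frame [-0.03  0.33  0.03]  new-frame [-0.03  0.33  0.03]
```

apply_moves(plan="-0.03 0.25 0.03 -0.1 0 0 1;-0.02 0.15 0.02 0 0 0 1")

```text
clock: 53.9
eef_pos: [658.7, 81.1, 110.4]
tcp_rot: [-1.569, 0.002, -1.742]
contact_force: [-6.8, 0.5, 20.5]
opening: 0.597
```

apply_moves(plan="0 0 0 0 0 0 0.4;0 0 0 0 0 0 0;0 0 0 0 0 0 0;0 0 0 0 0 0 0;0 0 0 0 0 0 0;0 -1 0 0 0 0 0;0 -2 0 0 0 0 0;0 -3 0 0 0 0 0;0 -3 0 0 0 0 0;0 -1.6 0 0 0 0 0;0.7 0 -0.6 0 0 0 0;0 0 0 0 0 0 0")

```text
clock: 55.1
eef_pos: [651.0, 74.5, 222.7]
tcp_rot: [-1.568, 0.002, -1.742]
contact_force: [-0.2, 0.1, -0.6]
opening: 1.0
```

```bash
cat >> h.py <<'E'
def yc(im,C):
    c=blobs(im,(20,150,120),(35,255,255),300)[0]; e=cv2.fitEllipse(c); print("ell",np.round(e[0],1),np.round(e[1],1),"->",plane(C,e[0],167).round(2))
E
python3 - <<'E'
from h import *
s=r.sense(); im=r.grab_frame("wrist"); cv2.imwrite("pics/w8.png",im); yc(im,cam("wrist",s))
a=cv2.imread("pics/w3.png"); C=cam("wrist",s); C0=cam("wrist",dict(eef_pos=np.array([651.3,71.5,222.9]),tcp_rot=np.radians([-90.23,-.14,-100.12])))
for p in [(203,113),(364,113)]:
    x,y=p; tm=a[y-12:y+12,x-12:x+12]; R=cv2.matchTemplate(im[y-40:y+40,x-40:x+40],tm,cv2.TM_CCOEFF_NORMED); _,v,_,l=cv2.minMaxLoc(R); q=(x+l[0]-28,y+l[1]-28)
    print(p,q,round(v,2),plane(C0,p,4).round(1),plane(C,q,4).round(1))
go(466.9,343.5,255,-9.8)
E
```

```text
ell [318.5 211. ] [50.5 53.5] -> [653.73  79.32]
(203, 113) (202, 116) 0.99 [542.1 146.7] [541.3 147.1]
(364, 113) (364, 117) 0.99 [709.9 116.9] [710.4 116.8]
at [651.6  74.8 222.7] rot deg [-89.82   0.16 -99.82] t 55.15 op 0.999 F [0.4 0.2 0.1]
turn deg [-2.600e-01 -9.002e+01  2.000e-02]  shift cm now-frame [-23.33  -3.24 -22.77]  new-frame [-22.77  -3.23  23.33]
```

apply_moves(plan="0 -1.5 0 0 -8.2 0 0;0 -1 0 0 -8.2 0 0;0 -0.5 0 0 -8.2 0 0;0 0 0 0 -8.2 0 0;0 0 0 0 -8.2 0 0;0 0 0 0 -8.2 0 0;0 0 0 0 -8.2 0 0;0 0 0 0 -8.2 0 0;0 0 0 0 -8.2 0 0;0 0 0 0 -8.2 0 0;0 0 0 0 -5.5 0 0;-2 0 2 0 0 0 0;-2.6 0 2.7 0 0 0 0;-2.6 0 2.7 0 0 0 0;-2.6 0 2.7 0 0 0 0;-2.6 0 2.7 0 0 0 0;-2.6 0 2.7 0 0 0 0;-2.6 0 2.7 0 0 0 0;-2.6 0 2.7 0 0 0 0;0 0 0 0 0 0 0")

```text
clock: 57.15
eef_pos: [465.7, 315.2, 228.6]
tcp_rot: [-1.582, 0.034, -0.157]
contact_force: [0.0, 0.4, 0.4]
opening: 1.0
```

```bash
python3 - <<'E'
from h import *
go(466.9,343.5,200,-9.8)
E
```

```text
at [465.7 315.2 228.6] rot deg [-90.63   1.92  -8.97] t 57.15 op 1.0 F [0.  0.4 0.4]
turn deg [ 0.64  0.84 -1.92]  shift cm now-frame [-0.22  2.84  2.84]  new-frame [-0.36  2.86  2.81]
```

apply_moves(plan="-0.2 0 1.5 0.6 0.8 -1.9 0;0 0 1.2 0 0 0 0;0 1.5 0 0 0 0 0;0 2.5 0 0 0 0 0;0 2.5 0 0 0 0 0;0 2.5 0 0 0 0 0;0 2 0 0 0 0 0;0 1 0 0 0 0 0;0 0 0 0 0 0 0")

```text
clock: 58.05
eef_pos: [470.0, 339.6, 98.7]
tcp_rot: [-1.579, 0.007, -0.168]
contact_force: [-0.6, 0.4, 1.0]
opening: 0.999
```

```bash
python3 - <<'E'
from h import *
go(466.9,343.5,104,-9.8)
E
```

```text
at [470.  339.6  98.7] rot deg [-90.47   0.39  -9.6 ] t 58.05 op 0.999 F [-0.6  0.4  1. ]
turn deg [ 0.47  0.2  -0.39]  shift cm now-frame [-0.37 -0.53  0.33]  new-frame [-0.37 -0.53  0.34]
```

apply_moves(plan="-0.35 -0.4 0.3 0.4 0.2 -0.4 0;0 0.02 0 0 0 0 0.2;0 0.02 0 0 0 0 1;0 0.02 0 0 0 0 1;0 0.02 0 0 0 0 1;0 0.02 0 0 0 0 1;0 0.02 0 0 0 0 1;0 0.02 0 0 0 0 1;0 0.02 0 0 0 0 1", squeeze=30)

```text
clock: 58.95
eef_pos: [469.2, 344.4, 105.5]
tcp_rot: [-1.568, -0.004, -0.171]
contact_force: [-1.0, -0.4, 3.2]
opening: 0.384
```

```bash
python3 - <<'E'
from h import *
go(571.5,20,165,-9.8)
E
```

```text
at [469.2 344.4 105.5] rot deg [-89.84  -0.26  -9.81] t 58.95 op 0.384 F [-1.  -0.4  3.2]
turn deg [-0.16 -0.01  0.26]  shift cm now-frame [ 15.64  -5.97 -30.2 ]  new-frame [ 15.61  -5.95 -30.22]
```

apply_moves(plan="0 -1 0 0 0 0.2 1;0 -2 0 0 0 0 1;0 -2 0 0 0 0 1;0 -1 0 0 0 0 1;0.8 0 -1.5 0 0 0 1;1.3 0 -2.5 0 0 0 1;1.3 0 -2.5 0 0 0 1;1.3 0 -2.5 0 0 0 1;1.3 0 -2.5 0 0 0 1;1.3 0 -2.5 0 0 0 1;1.3 0 -2.5 0 0 0 1;1.3 0 -2.5 0 0 0 1;1.3 0 -2.5 0 0 0 1;1.3 0 -2.5 0 0 0 1;1.3 0 -2.5 0 0 0 1;0.8 0 -1.5 0 0 0 1;0 0 0 0 0 0 1")

```text
clock: 60.65
eef_pos: [563.6, 20.4, 161.1]
tcp_rot: [-1.574, 0.009, -0.17]
contact_force: [-0.5, 0.5, -1.7]
opening: 0.389
```

```bash
python3 - <<'E'
from h import *
go(574,20,110,-9.8)
E
```

```text
at [563.6  20.4 161.1] rot deg [-90.2    0.53  -9.72] t 60.65 op 0.389 F [-0.5  0.5 -1.7]
turn deg [ 0.2   0.08 -0.53]  shift cm now-frame [1.08 5.1  0.15]  new-frame [1.03 5.11 0.14]
```

apply_moves(plan="0.6 0.3 0.1 0.2 0 -0.5 1;0.4 1 0 0 0 0 1;0 1.5 0 0 0 0 1;0 1 0 0 0 0 1;0 0.3 0 0 0 0 1;0 0 0 0 0 0 1")

```text
clock: 61.25
eef_pos: [572.5, 21.3, 115.1]
tcp_rot: [-1.57, 0.003, -0.168]
contact_force: [-0.1, 0.7, -0.9]
opening: 0.386
```

```bash
python3 - <<'E'
from h import *
go(574,20,110,-9.8)
E
```

```text
at [572.5  21.3 115.1] rot deg [-89.98   0.17  -9.64] t 61.25 op 0.386 F [-0.1  0.7 -0.9]
turn deg [-0.02  0.16 -0.17]  shift cm now-frame [ 0.17  0.51 -0.11]  new-frame [ 0.17  0.51 -0.11]
```

apply_moves(plan="0.15 0.3 -0.1 0 0.1 -0.2 1;0 0.3 0 0 0 0 1;0 0.2 0 0 0 0 1")

```text
clock: 61.55
eef_pos: [574.6, 20.7, 107.5]
tcp_rot: [-1.57, -0.002, -0.169]
contact_force: [0.0, 0.6, -1.8]
opening: 0.39
```

apply_moves(plan="-0.05 0.15 -0.05 0 0 0.1 1;0 0.1 0 0 0 0 1")

```text
clock: 61.75
eef_pos: [575.1, 20.2, 106.5]
tcp_rot: [-1.57, -0.003, -0.169]
contact_force: [-3.3, -0.8, 13.8]
opening: 0.394
```

apply_moves(plan="0 0 0 0 0 0 0.6;0 0 0 0 0 0 0;0 0 0 0 0 0 0;0 0 0 0 0 0 0;0 0 0 0 0 0 0;0 -1 0 0 0 0 0;0 -2 0 0 0 0 0;0 -3 0 0 0 0 0;0 -3 0 0 0 0 0;0 -3 0 0 0 0 0;0.5 -3 -0.5 0 0 0 0;0.5 -3 -0.5 0 0 0 0;0.5 -2.5 -0.5 0 0 0 0;0.5 -1 -0.2 0 0 0 0;0 0 0 0 0 0 0;0 0 0 0 0 0 0")

```text
clock: 63.35
eef_pos: [590.6, -0.7, 335.6]
tcp_rot: [-1.569, -0.005, -0.169]
contact_force: [0.2, 0.0, 0.0]
opening: 1.0
```

```bash
python3 - <<'E'
from h import *
import pickle
go(593,-0.8,332.7,-8.75)
s=r.sense(); im=r.grab_frame("wrist"); cv2.imwrite("pics/w9.png",im); pickle.dump(s,open("w9.pkl","wb"))
a=cv2.imread("pics/w1.png"); s0=pickle.load(open("w1.pkl","rb"))
for I,S in((a,s0),(im,s)):
    C=cam("wrist",S); yc(I,C); hole(I,C,(631.5,-61.5,140),12)
    c=blobs(I,(0,0,0),(179,255,40),200,(300,100,365,170)); 
    for k in c[:2]: print("dark",cv2.minEnclosingCircle(k),[plane(C,q,z).round(1).tolist() for q,z in((k[:,0].min(0),20),(k[:,0].max(0),161))])
    for uv in ((247,91),(419,96)): pass
cv2.imwrite("pics/cmp.png",np.hstack([cv2.resize(a[85:245,230:430],(400,320)),cv2.resize(im[85:245,230:430],(400,320))]))
E
```

```text
at [590.6  -0.7 335.6] rot deg [-89.92  -0.27  -9.68] t 63.35 op 1.0 F [0.2 0.  0. ]
turn deg [-0.08 -0.93  0.27]  shift cm now-frame [0.24 0.29 0.03]  new-frame [0.24 0.29 0.02]
ell [403.6 223.3] [29.7 32.5] -> [653.93  77.4 ]
pred [266.6 212.6] hole [267.  212.6] area 73.0 -> [631.63 -61.07]
dark ((331.5, 138.0), 24.520498275756836) [[543.9, -0.7], [585.5, 31.5]]
ell [402.6 220.2] [29.4 32.1] -> [652.51  77.54]
pred [266.7 213.1] hole [267.1 214.2] area 72.0 -> [632.85 -61.4 ]
dark ((329.5, 136.0), 24.520498275756836) [[541.6, -0.2], [583.7, 32.3]]
```

View pics/cmp.png

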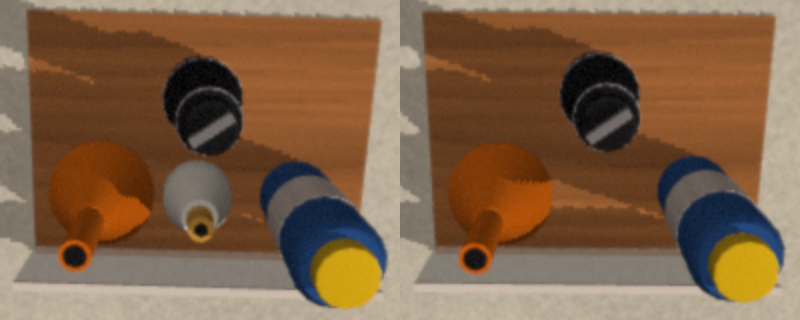

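apply_moves(plan="0 0 -2 0 0 0 0;-0.5 0 -3 0 0 0 0;-0.5 0 -3 0 0 0 0;-0.5 0 -3 0 0 0 0;-0.5 0 -3 0 0 0 0;-0.5 0 -3 0 0 0 0;-0.5 0 -3 0 0 0 0;-0.5 0 -3 0 0 0 0;0 0 -1.5 0 0 0 0;0 0 0 0 0 0 0")

```text
clock: 64.4
eef_pos: [505.3, -239.3, 317.7]
tcp_rot: [-1.565, 0.022, -0.164]
contact_force: [-0.5, 0.6, 0.0]
opening: 1.002
```

```bash
python3 - <<'E'
from h import *
t=np.mean([r.grab_frame("top").astype(float) for _ in range(4)],0).astype(np.uint8); cv2.imwrite("pics/top3.png",t); t0=cv2.imread("pics/top0.png")
C=cam("top")
def sh(roi):
    x0,y0,x1,y1=roi; tm=t0[y0:y1,x0:x1]; f=4
    T=cv2.resize(tm,None,fx=f,fy=f,interpolation=cv2.INTER_CUBIC); S=cv2.resize(t[y0-6:y1+6,x0-6:x1+6],None,fx=f,fy=f,interpolation=cv2.INTER_CUBIC)
    _,v,_,l=cv2.minMaxLoc(cv2.matchTemplate(S,T,cv2.TM_CCOEFF_NORMED)); return np.array(l)/f-6,round(v,3)
for n,roi,z in [("can cap",(272,98,298,124),167),("torch",(302,145,327,180),90),("torch top",(304,146,322,160),161),("spout",(344,118,360,134),140),("funnel",(332,125,368,158),40),("board corner",(255,170,290,195),4),("tape",(338,238,378,275),9),("purple",(296,218,324,244),100),("turq",(262,236,290,262),100),("amber",(445,195,480,222),50)]:
    d,v=sh(roi); c=np.array([(roi[0]+roi[2])/2,(roi[1]+roi[3])/2]); print(n,d,v,"mm",(plane(C,c+d,z)-plane(C,c,z)).round(1))
for im in(t0,t):
    c=blobs(im,(20,120,120),(35,255,255),50,(260,90,310,140)); print([np.round(cv2.fitEllipse(k)[0],2).tolist()+[cv2.contourArea(k)] for k in c])
cv2.imwrite("pics/cmp2.png",np.hstack([cv2.resize(t0[95:205,255:385],None,fx=3,fy=3,interpolation=2),cv2.resize(t[95:205,255:385],None,fx=3,fy=3,interpolation=2)]))
E
```

```text
can cap [0.  0.5] 0.992 mm [-1.  0.]
torch [-0.25  1.  ] 0.961 mm [-2.2  0.6]
torch top [-0.25  1.  ] 0.943 mm [-2.   0.5]
spout [ 0.  -0.5] 0.985 mm [ 1.1 -0. ]
funnel [ 0.   -0.25] 0.792 mm [ 0.6 -0. ]
board corner [0. 0.] 0.999 mm [0. 0.]
tape [0. 0.] 0.998 mm [0. 0.]
purple [0. 0.] 0.998 mm [0. 0.]
turq [0. 0.] 0.998 mm [0. 0.]
amber [-0.25  0.  ] 0.675 mm [0.  0.6]
[[284.07, 111.63, 164.0]]
[[284.01, 112.19, 167.0]]
```

View pics/cmp2.png

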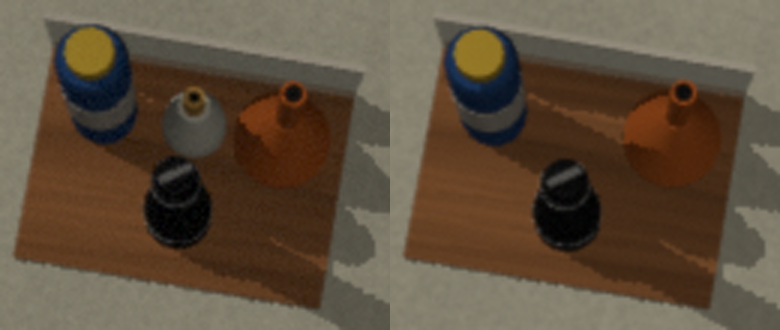

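```bash
python3 - <<'E'
from h import *
cv2.imwrite("pics/side2.png",r.grab_frame("side"))
E
```

```text
(no output)
```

View pics/side2.png

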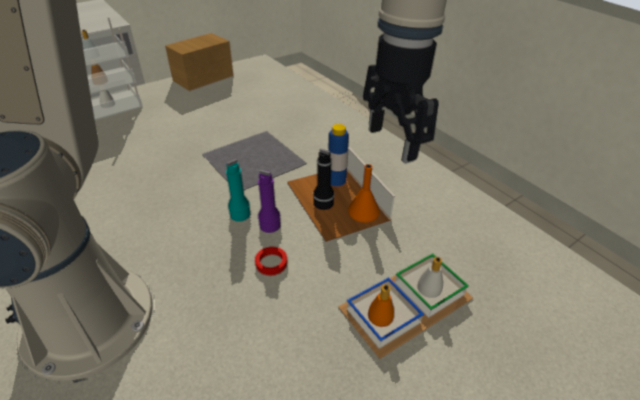

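The side view shows everything upright. The white bulb stands in the green tray at (432,277), the amber bulb is still at (384,303), and the can, torch and funnel are back in the bay.

```bash
python3 -c "
from rig import r
print(r.sense()['clock'],r.sign_off())"
```

```text
the job is handed in; nothing more can be done
64.65 None
```

I stood the torch, can and funnel on the mat, then set the white bulb cap up in the middle of the green-rimmed tray. After that I put the three back in the bay and handed in at 64.65 s of the 138 s allowed.

**Returned things (top camera, start against end):**
- **Can:** about 1 mm off. My first placing left it roughly 3 mm off, so I regripped and moved it.
- **Funnel:** about 1 mm off.
- **Torch:** about 2 mm off. I left it, since that is within the stated calibration accuracy of about 2 mm.

The wrist camera agreed with these to within about 0.5 mm.

**Bulb:** its contact was within about 1 px of where the tray's centre predicts, and it was upright. The fingers stopped at about 21 mm rather than the 16 mm of the cap, so I probably gripped it slightly low, but it stayed upright and landed properly.

**Bystanders:**
- **Tape, purple and turquoise torches:** no measurable shift.
- **Amber bulb:** the top-camera match was weak (score 0.675, apparent shift 0.6 mm), probably from the arm's shading. The side view shows it upright and where it was.

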